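Send the drying carrier home along the bent rail

ROBOT

A 6-joint arm with a two-finger parallel gripper is mounted at the origin on the work surface. World frame = base frame: x ahead of the robot, y to its left, z up, the work surface at z = 0. Lengths are in m, angles in rad, forces in N, time in s.
With the tool pointing down it reaches from about 0.35 to 0.975 m from the base axis. Payload 4.9 kg.
Tool frame: the origin (TCP) lies midway between the tips of the shut fingers; the grasp point (between the pads) lies 19 mm behind it; z points along the fingers, y is the direction in which the jaws open and shut (so a half turn about z gives the same grasp; the last joint's range is limited). The gripper opens to 85 mm and grips with 20 to 120 N. Pads are 22 mm wide; open, the fingers measure 114 mm over their backs; the gripper's body (76 mm by 85 mm) begins 54 mm behind the grasp point. The pads swing forward as they close: fully open they stand 13 mm farther back than shut.
Start: joints at [1.177, 0.053, 1.613, -0, 1.476, -0.119], TCP at [0.17, 0.602, 0.231] pointing down, gripper open.
Joint ranges: [-3.01, 3.01], [-1.01, 2.22], [0.06, 2.58], [-1.02, 4.17], [0.09, 2.62], [-3.14, 3.14]. Speed limits (rad/s): [2.57, 2.57, 3.14, 3.14, 3.14, 3.14].

INTERFACE

Orientations are given as a unit quaternion [w, x, y, z].
In Python, from plant import manip gives the robot as it stands. The module is installed in compiled form; this text tells all that it offers.
- The arm moves only by the tool move_arm, never from a script. Its argument "rows" is a list of rows, each an object of numbers: "tx", "ty", "tz": the shift along the tool's x, y, z in m; "ax", "ay", "az": the turn, a rotation vector about the tool's x, y, z in degrees; "jaw": the closure in counts, from 0 (fully open) to 255 (shut). In form: [{"tx": .., "ty": .., "tz": .., "ax": .., "ay": .., "az": .., "jaw": ..}, ...]. A call has 1 to 12 rows; each row shifts and turns the pose as measured when the row begins, along the tool's axes as they then stand; what a row does not reach is not made up. A row lasts 1/10 s, in which the tool goes at most 50 mm and 8.59 degrees, less where a joint would pass 70% of its speed; a pose out of reach is approached as far as the arm can. A call with a gripper value outside its range is refused whole. The fingers move at their own pace and stop on an object; the grip force is fixed at half the most. Time passes only in rows, so rows that do not move let the fingers close. It gives the time, the measured TCP pose, the force and the opening at its end, in the units of the state.
- manip.state(): the state, without advancing time (a new reading comes with each control period).
- manip.grab_frame(name): name is "side" or "top" or "wrist"; returns a dict with "color" (480x640x3 uint8, red, green, blue), "intrinsics" (3x3 intrinsics, pixels), "R" (3x3) and "t" (3): a world point X has camera coordinates R X + t. Camera axes: x right, y down, z forward; pixel columns grow to the right and rows downward; lengths in m; the calibration is good to about 2 mm. The wrist camera is an equidistant fisheye: a pixel r from the principal point sees the ray r / f radians off the axis. A picture is of the moment at which its call begins. There is no depth.
- manip.job_done(): hands the job in, once; it reports no verdict.
The state is a dict: "time": time; "joint_pos": joint angles; "joint_vel": joint speeds; "joint_efforts": joint torques, N m; "tool_pos": TCP position; "tool_rot": TCP orientation; "contact_force": force on the tool from outside, world axes, zero at the start; "ft_torque": the same for the moment, N m; "gripper_width": opening from 0.0 (shut) to 1.0 (fully open).
Only numpy, scipy, OpenCV 4.12 (cv2) and the standard library are available. Lean on these libraries where they do the work, as an engineer would, in place of code of your own. Each camera call takes 0.05 s, during which the arm holds its last target.

TASK

Slide the ring-shaped carrier along the bent wire drying rail, around both corners, past the spring catch until it sits fully home against the stop disc at the far end, then let go of it and leave it hanging there with its tab upright. Work gently and feel your way, because the wire is hand-bent and neither the wire nor the fresh paint stands being forced (keep every push against the rail below 20 N), and leave the pots, brushes and other things on the table where they are.

Things in the scene. Friction and masses are not known exactly. Their poses are not given: they have to be found in the camera images.
- rail: Fixed drying rail: round steel wire, 6 mm thick, axis 140 mm above the table, an upright on a 14 mm foot plate at each end. Origin on the table under its middle, z up, y from start end to stop end. From above an S: first straight along +y at x -45 mm, 61 deg corner to the right (+x), middle leg, 61 deg corner back to the left, last straight along +y at x +45 mm.
- rail_start (a point): Point on the wire axis at the closed start end of the first straight (rail frame x -45, y -134, z 140 mm), beside a small fixed collar. The first straight is true up to y -62 mm, the last one from y +62 mm.
- corner_1 (a point): Nominal crossing of the first straight and the middle leg (rail frame -45, -25, 140 mm); the real corner is rounded, radius about 30 mm. Between rail y -62 and +62 mm the wire is hand-bent: it strays by up to 10 mm sideways and up to 7 mm up or down from the nominal lines and must be followed by feel.
- corner_2 (a point): Nominal crossing of the middle leg and the last straight (rail frame +45, +25, 140 mm); the real corner is rounded, radius about 30 mm, and hand-bent like the first.
- rail_home (a point): Point on the wire axis (rail frame +45, +125, 140 mm) where the ring's centre is when its face touches the stop, a fixed steel disc of 28 mm diameter, 6 mm thick, near face 4 mm beyond this point.
- carrier: Loose carrier, 80 to 130 g, hanging on the first straight. Aluminium ring, 24 mm outer, 13 mm inner diameter, 8 mm long: 3.5 mm play all round on the wire; it must turn with the wire at corners or it binds. Origin: ring centre (hanging free 3.5 mm below the wire axis); y along the bore towards the stop, z up. A grey model wheel (34 x 10 mm) hangs below, down to 65 mm under the origin.
- pot_a: Bystander: small glass paint pot, 32 mm diameter, 42 mm high, on the mat beside or under the rail; origin at its underside (brushes: mid-length). Leave alone.
- pot_b: Bystander: small glass paint pot, 32 mm diameter, 42 mm high, on the mat beside or under the rail; origin at its underside (brushes: mid-length). Leave alone.
- pot_c: Bystander: white paint pot, 36 mm diameter, 50 mm high, right of the mat; origin at its underside (brushes: mid-length). Leave alone.
- water_cup: Bystander: clear plastic cup, 72 mm diameter, 95 mm high, left; origin at its underside (brushes: mid-length). Leave alone.
- palette: Bystander: white round dish, 110 mm diameter, 12 mm high, right; origin at its underside (brushes: mid-length). Leave alone.
- brush_a: Bystander: paint brush, 190 mm long, lying left; origin at its underside (brushes: mid-length). Leave alone.
- brush_b: Bystander: paint brush, 170 mm long, lying right; origin at its underside (brushes: mid-length). Leave alone.
- catch (a point): Spring catch, point on the wire axis 9 mm before home: two 16 mm steel balls, one each side of the wire, that spring aside. Pushing the ring through takes about 2 to 7 N along the wire, from 18 mm to a few mm before home; then the balls sit behind the ring and keep it. Their housings on uprights reach 26 to 43 mm to each side, tops 147 mm above the table.
- tab (a point): Middle of the carrier's flat grip tab, 40 mm above the ring's centre: 8 mm thick (carrier x, across the wire), 24 mm wide (along the wire), 38 mm high; below it a neck 8 mm wide joins the ring. The tab stands upright above the ring.
There are look-alikes about, which are no part of the job. There is more than one size of the carrier; the one meant has the size given above.

How it is judged:
On the way, in this order (a step that is already met when the one before it is completed fails the run):
1. the carrier has been slid round the first corner onto the middle leg (x of carrier in the frame of rail between -0.02 and 0.02 m), for 0.1 s.
2. the carrier has been slid round the second corner onto the last straight (x of carrier in the frame of rail above 0.038 m and y of carrier in the frame of rail above 0.05 m), for 0.1 s.
At the end, for the whole second after the job is handed in: The carrier hangs at rest on the last straight past the catch, less than 3 mm from touching the stop, its tab within 0.3 rad of upright (y of carrier in the frame of rail_home above -0.003 m and horizontal distance between carrier and rail_home below 0.005 m and angle between carrier's own z axis and vertical below 0.3 rad and linear speed of carrier below 0.02 m/s).
It fails at once if the carrier was forced: it pressed on the rail, catch or stop with more than 22 N (contact force between carrier and rail above 22 N).
It fails at once if the arm or gripper pressed on the rail with more than 22 N (contact force between the arm and rail above 22 N).
It fails at once if a bystander was displaced by more than 20 mm (distance of any of pot_a, pot_b, pot_c, water_cup, palette, brush_a, brush_b from where it was at the start of the episode above 0.02 m).
It also fails if it takes over 72 s, if anything falls off the work surface, if the arm or the gripper's body presses on something with over 40 N, if the wrist force passes 120 N, or if a joint passes its speed limit or range.

## Working session

There is one attempt and no reset: what is moved stays moved. The work goes in short steps, Python scripts to look and compute and a tool call to move; the robot and the scene stay as the last step left them, time stands still between calls to the robot, and variables do not carry over. Pictures are saved under pics/ and viewed, and the job is handed in when it is done.

Besides the shell and the picture viewer there is one more tool, called as name(argument=value, ...) on one line, values as JSON. move_arm: Moves the arm, as the interface text tells. Its arguments: {"type":"object","properties":{"rows":{"type":"array"}},"required":["rows"]}

```bash
mkdir -p pics; python3 - <<'E'
from plant import manip
import cv2,numpy as np
print(manip.state())
for n in ["side","top","wrist"]:
    f=manip.grab_frame(n)
    cv2.imwrite(f"pics/{n}0.png",f["color"][:,:,::-1])
    np.savez(f"pics/{n}0.npz",**f)
    print(n,f["intrinsics"].tolist(),np.round(f["R"],4).tolist(),f["t"], (-f["R"].T@f["t"]))
E
```

```text
{'time': 0.0, 'joint_pos': array([ 1.17700188e+00,  5.33469131e-02,  1.61433763e+00, -2.43032127e-05,
        1.47600410e+00, -1.18991827e-01]), 'joint_vel': array([ 0.0003733 ,  0.00030468,  0.00074818, -0.00079757, -0.00066854,
       -0.0013633 ]), 'joint_efforts': array([-5.88244693e-04, -3.93664885e+01, -3.70183897e+01, -3.76326102e-05,
        6.84011189e-03,  6.00540076e-06]), 'tool_pos': array([0.1693506 , 0.60095022, 0.23004313]), 'tool_rot': array([-2.54064466e-04,  1.36968154e-01,  9.90574897e-01, -1.01680616e-03]), 'contact_force': array([0.14337552, 0.42629726, 0.80787675]), 'ft_torque': array([-0.00965921,  0.04169047,  0.04152851]), 'gripper_width': 1.0015951296532366}
side [[488.199694493163, 0.0, 312.5159911850571], [0.0, 488.199694493163, 244.6689423786275], [0.0, 0.0, 1.0]] [[0.793, -0.6088, -0.0226], [-0.3977, -0.4892, -0.7762], [0.4615, 0.6245, -0.63]] [-0.3746439   0.28558532  0.95711034] [-0.03104498 -0.68614763  0.81621987]
top [[519.9013501344134, 0.0, 321.1902085346831], [0.0, 519.9013501344134, 236.30490540276335], [0.0, 0.0, 1.0]] [[0.0011, -0.9995, -0.0303], [-0.9972, 0.0012, -0.0753], [0.0753, 0.0303, -0.9967]] [0.02298813 0.48829649 1.14470769] [ 0.40069965 -0.01225338  1.17839181]
wrist [[371.64829954431775, 0.0, 318.20954625943114], [0.0, 371.64829954431775, 238.40800972679432], [0.0, 0.0, 1.0]] [[0.2719, 0.9623, -0.0008], [0.9293, -0.2623, 0.26], [0.25, -0.0715, -0.9656]] [-0.62405063 -0.03448593  0.37661512] [0.10757828 0.61840537 0.37211442]
```

View pics/side0.png

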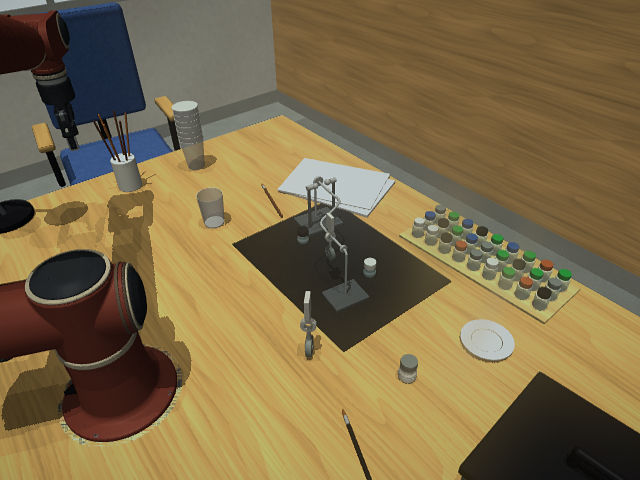

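View pics/top0.png

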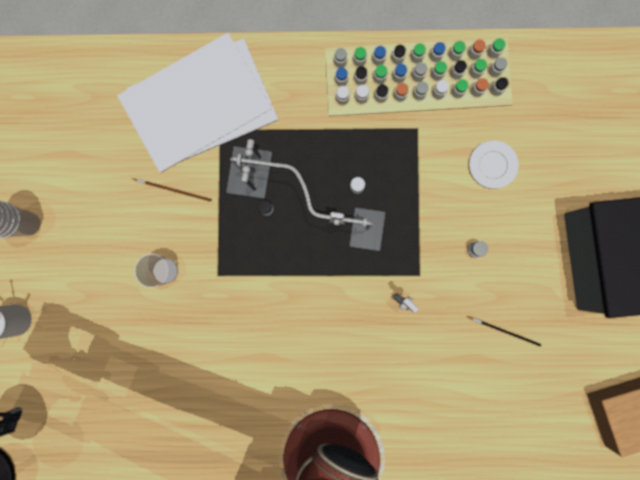

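View pics/wrist0.png

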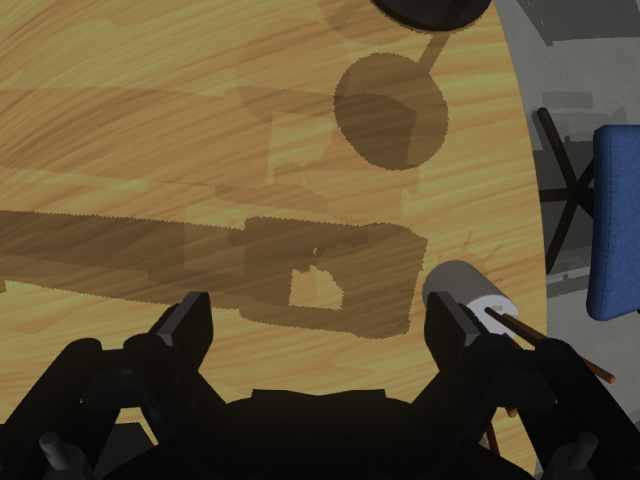

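```bash
python3 - <<'E'
import cv2
a=cv2.imread("pics/side0.png")[160:370,260:400]; cv2.imwrite("pics/c_side.png",cv2.resize(a,None,fx=2.85,fy=2.85,interpolation=cv2.INTER_CUBIC)) 
a=cv2.imread("pics/top0.png")[125:325,215:435]; cv2.imwrite("pics/c_top.png",cv2.resize(a,None,fx=3,fy=3,interpolation=cv2.INTER_CUBIC))
E
```

```text
(no output)
```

View pics/c_side.png

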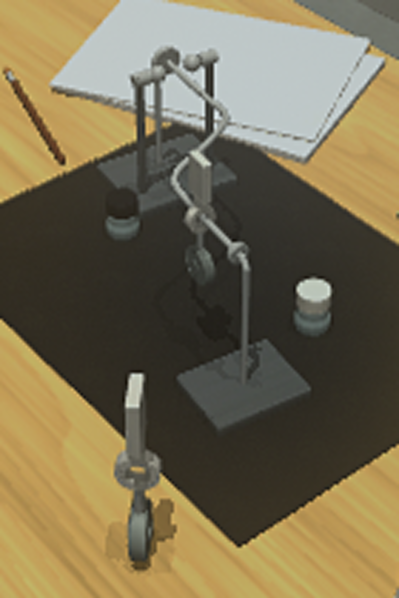

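View pics/c_top.png

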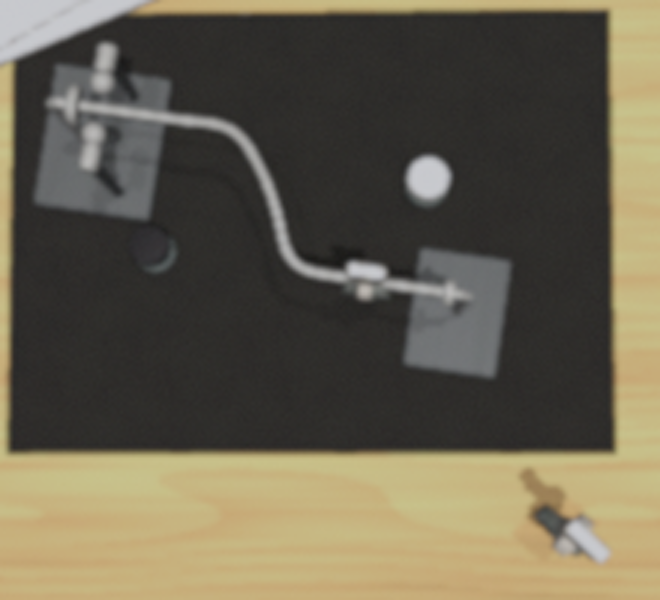

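```bash
cat > h.py <<'E'
import numpy as np,cv2
def load(n): 
    return dict(np.load(f"pics/{n}.npz"))
def ray(f,u,v):
    d=np.linalg.solve(f["intrinsics"],[u,v,1.]); R=f["R"]; return -R.T@f["t"], R.T@d
def onz(f,u,v,z):
    c,d=ray(f,u,v); return c+d*(z-c[2])/d[2]
def proj(f,X):
    p=f["intrinsics"]@(f["R"]@np.asarray(X)+f["t"]); return p[:2]/p[2]
def tri(f1,p1,f2,p2):
    c1,d1=ray(f1,*p1);c2,d2=ray(f2,*p2)
    A=np.stack([d1,-d2],1); s=np.linalg.lstsq(A,c2-c1,rcond=None)[0]
    a=c1+d1*s[0];b=c2+d2*s[1]; return (a+b)/2,np.linalg.norm(a-b)
E
python3 - <<'E'
from h import *
t=load("top0"); s=load("side0")
g=cv2.cvtColor(t["color"],cv2.COLOR_RGB2GRAY); 
for u in range(232,375,4):
    col=g[140:240,u].astype(int); idx=np.where(col>125)[0]+140
    print(u, idx.tolist()[:14], end=' | ')
print()
gs=cv2.cvtColor(s["color"],cv2.COLOR_RGB2GRAY)
for v in range(176,296,3):
    r=gs[v,295:365].astype(int); idx=np.where(r>105)[0]+295
    print(v, idx.tolist()[:16])
E
```

```text
232 [158, 159] | 236 [157, 158, 159, 160, 161] | 240 [154, 155, 156, 157, 158, 159, 160] | 244 [159, 160, 161, 166, 167, 168, 169, 170, 171, 172, 173, 174, 175, 176] | 248 [140, 141, 142, 143, 144, 145, 146, 147, 148, 149, 150, 151, 152, 153] | 252 [140, 141, 142, 143, 144, 145, 146, 160, 161, 162] | 256 [160, 161, 162, 163] | 260 [161, 162, 163, 164] | 264 [162, 163, 164] | 268 [162, 163, 164, 165] | 272 [163, 164, 165] | 276 [164, 165, 166] | 280 [164, 165, 166] | 284 [164, 165, 166] | 288 [165, 166, 167] | 292 [167, 168, 169, 170] | 296 [170, 171, 172, 173, 174] | 300 [176, 177, 178, 179, 180, 181] | 304 [184, 185, 186, 187, 188, 189, 190, 191] | 308 [194, 195, 196, 197, 198, 199, 200, 201, 202, 203, 204, 205, 206, 207] | 312 [209, 210, 211, 212, 213] | 316 [213, 214, 215] | 320 [214, 215, 216, 217] | 324 [215, 216, 217] | 328 [216, 217, 218] | 332 [212, 213, 214, 215, 216, 217] | 336 [213, 214, 215, 216, 217, 219, 220, 221, 222, 223] | 340 [213, 214, 215, 216, 217, 218] | 344 [218, 219, 220] | 348 [219, 220, 221] | 352 [179, 180, 181, 182, 183, 184, 185, 186, 187, 188, 219, 220, 
[... 1221 characters left out ...]
96, 297, 298, 299, 300, 301, 302, 303, 304, 305, 306, 307, 332, 333, 334]
212 [295, 296, 297, 298, 299, 300, 327, 328, 329, 330, 352, 354, 355, 356, 357, 358]
215 [325, 328, 329, 330, 331, 355, 356, 357, 358, 359, 360, 361, 362, 363, 364]
218 [322, 323, 324, 331, 332, 333, 359, 360, 361, 362, 363, 364]
221 [320, 321, 364]
224 [320, 321, 322]
227 [322, 323, 324]
230 [325, 326]
233 [326, 327, 328, 329]
236 [325, 326, 327, 330, 331]
239 [298, 333, 334, 335]
242 [336, 337, 338]
245 [339, 340, 341, 342, 343, 344, 345]
248 [332, 340, 341, 344]
251 [333, 344, 345, 346]
254 [345, 346]
257 []
260 [364]
263 []
266 []
269 []
272 []
275 []
278 []
281 []
284 []
287 []
290 []
293 [305, 306, 307, 308, 309]
```

```bash
cat >> h.py <<'E'
def topline():
    t=load("top0"); g=cv2.cvtColor(t["color"],cv2.COLOR_RGB2GRAY).astype(float)
    out=[]
    # column wise
    def sub(v,c):
        w=np.clip(v-95,0,None); return (w*c).sum()/w.sum()
    for u in list(range(254,297,2))+list(range(312,328,2))+list(range(344,362,2)):
        m=164+(u-252)*0.09 if u<288 else (170 if u<298 else 211+(u-308)*.25)
        m={}.get(u,m)
        cand=np.arange(140,240)
        # restrict by nearest bright cluster
        lo=int(m)-7;hi=int(m)+8
        c=np.arange(lo,hi); out.append((u,sub(g[lo:hi,u],c)))
    for v in range(174,212,3):
        lo,hi=290,320; c=np.arange(lo,hi); out.append((sub(g[v,lo:hi],c),v))
    return t,np.array(out)
E
python3 - <<'E'
from h import *
from scipy.optimize import least_squares
t,p=topline()
P=np.array([onz(t,u,v,.14) for u,v in p])
disc=onz(t,239.5,160,.14); col=onz(t,365,222.5,.14)
print("disc",disc,"collar",col, np.linalg.norm((disc-col)[:2]))
first=P[[i for i,(u,v) in enumerate(p) if u>=344]]; last=P[[i for i,(u,v) in enumerate(p) if u<=276]]
# columns -> disc blob
g=cv2.cvtColor(t["color"],cv2.COLOR_RGB2GRAY); print(g[150:172,228:254])
def torail(q,X):
    c,s=np.cos(q[2]),np.sin(q[2]); d=X[:,:2]-q[:2]; return np.stack([d@[c,s],d@[-s,c]],1)
def res(q):
    a=torail(q,first)[:,0]+.045; b=torail(q,last)[:,0]-.045
    d=torail(q,disc[None])[0]-[.045,.132]; e=torail(q,col[None])[0,1]+.130
    return np.r_[a,b,d,e]
m=(disc+col)/2
best=min((least_squares(res,[m[0],m[1],y0]) for y0 in np.linspace(-3,3,9)),key=lambda r:r.cost)
print(best.x,np.degrees(best.x[2]),np.round(best.fun*1000,1))
L=torail(best.x,P); 
for a,b in zip(p,L): print(np.round(a,1),np.round(b*1000,1))
np.save("rail.npy",best.x)
E
```

```text
disc [0.63515523 0.18585253 0.14      ] collar [ 0.50676006 -0.06847955  0.14      ] 0.28490371432544165
[[ 44  44  45  47  61  82  99 103 103 103 102 102 103 102 103 104 108 123
  145 162 170 169 158 136 101  62]
 [ 44  47  45  51  66  89 101 104 103 103 103 102 103 102 103 104 110 130
  155 173 180 178 169 149 116  77]
 [ 45  44  43  52  73  95 103 104 104 103 105 107 106 102 101 103 110 131
  157 174 181 182 171 152 121  83]
 [ 44  42  43  52  76  97 105 105 104 107 116 121 116 103  99 102 108 125
  150 166 173 173 164 143 115  84]
 [ 43  43  44  52  75  97 104 104 106 117 133 140 129 107  94  99 104 115
  134 150 157 157 147 127 102  78]
 [ 41  43  45  54  78  98 105 104 109 129 148 154 138 106  88  95  98 100
  109 122 131 132 122 104  84  72]
 [ 44  44  50  65  89 106 112 111 117 139 159 161 140 102  85  92  92  85
   82  90  99 104  97  83  71  69]
 [ 44  49  65  92 115 131 137 136 136 152 168 164 137 102  92  97  94  80
   72  75  86  95  91  79  70  68]
 [ 44  57  87 118 139 154 164 163 159 164 172 163 134 115 121 122 114 100
   92  90  97 104 100  89  79  75]
 [ 45  61  97 
[... 2290 characters left out ...]
3.1]
[322.  215.8] [-43.5 -47.1]
[324.  216.2] [-43.8 -51.2]
[326.  216.5] [-43.8 -55.3]
[344.  219.3] [-43.9 -91.9]
[346.  219.5] [-43.7 -95.9]
[348.  219.7] [-43.5 -99.9]
[350. 220.] [ -43.6 -104. ]
[352.  220.4] [ -43.7 -108. ]
[354.  222.1] [ -46.5 -112.5]
[356.  222.5] [ -46.8 -116.6]
[358.  223.1] [ -47.4 -120.7]
[360.  223.5] [ -47.6 -124.8]
[297.6 174. ] [33.3 14.7]
[299.2 177. ] [27.7 10.5]
[300.8 180. ] [22.1  6.4]
[302.4 183. ] [16.5  2.2]
[303.6 186. ] [10.8 -1.2]
[304.7 189. ] [ 5.1 -4.3]
[305.7 192. ] [-0.7 -7.2]
[306.6 195. ] [ -6.4 -10. ]
[307.5 198. ] [-12.2 -12.7]
[308.1 201. ] [-18.  -14.9]
[308.7 204. ] [-23.9 -16.9]
[309.7 207. ] [-29.6 -19.8]
[311.1 210. ] [-35.2 -23.7]
```

```bash
sed -i 's/w=np.clip(v-95,0,None)/w=np.clip(v-118,0,None)/' h.py; cat >> h.py <<'E'
def torail(q,X):
    X=np.atleast_2d(X); c,s=np.cos(q[2]),np.sin(q[2]); d=X[:,:2]-q[:2]; return np.stack([d@[c,s],d@[-s,c]],1)
E
python3 - <<'E'
from h import *
from scipy.optimize import least_squares
t,p=topline()
s=load("side0")
P=np.array([onz(t,u,v,.14) for u,v in p])
disc=onz(t,238.7,159.2,.14); col=onz(t,365,222.5,.14)
first=P[[i for i,(u,v) in enumerate(p) if u>=344]]; last=P[[i for i,(u,v) in enumerate(p) if u<=276]]
def res(q):
    a=torail(q,first)[:,0]+.045; b=torail(q,last)[:,0]-.045
    d=torail(q,disc)[0]-[.045,.132]; e=torail(q,col)[0,1]+.138
    return np.r_[a,b,d,e]
best=least_squares(res,[.57,.057,-.15])
q=best.x;print(q,np.degrees(q[2]),np.round(best.fun*1000,1))
L=torail(q,P)
np.save("rail.npy",q)
c,sn=np.cos(q[2]),np.sin(q[2])
def w(x,y,z=.14): return [q[0]+c*x-sn*y,q[1]+sn*x+c*y,z]
print("home",w(.045,.125),"start",w(-.045,-.134))
# side wire via epipolar: project each top point at several z, sample side image brightness
gs=cv2.cvtColor(s["color"],cv2.COLOR_RGB2GRAY).astype(np.float32)
zs=np.arange(.120,.161,.001)
order=np.argsort(L[:,1])
for i in order:
    pts=np.array([proj(s,onz(t,*p[i],z)) for z in zs],np.float32)
    b=cv2.remap(gs,pts[:,0].copy(),pts[:,1].copy(),cv2.INTER_LINEAR).ravel()
    k=np.clip(b-100,0,None)
    zc=(k*zs).sum()/max(k.sum(),1e-6)
    print(np.round(L[i]*1000,1),"z",round(zc*1000,1),"peak",round(zs[b.argmax()]*1000),b.max().round(), "px/mm",np.round(np.linalg.norm(pts[-1]-pts[0])/40,2))
vis=s["color"][:,:,::-1].copy()
for i in range(len(P)): cv2.circle(vis,tuple(int(round(a)) for a in proj(s,P[i])),0,(0,0,255),-1)
cv2.imwrite("pics/ov_side.png",cv2.resize(vis[170:270,290:370],None,fx=7,fy=6,interpolation=cv2.INTER_NEAREST))
E
```

```text
[ 0.57241967  0.0624551  -0.14849259] -8.507998914227183 [-0.1 -0.  -0.1 -0.   0.1 -0.1 -0.2 -0.  -0.1  0.1  0.1  0.  -0.   0.
  0.1  0.   0.  -0.  -0.1  0.1 -0.1  0.2  1.2 -1.2]
home [np.float64(0.6354178930674819), np.float64(0.17942186339266203), 0.14] start [np.float64(0.5080899251525829), np.float64(-0.06341262465766108), 0.14]
[ -45.1 -129. ] z 140.6 peak 143 155.0 px/mm 0.36
[ -45. -125.] z 139.4 peak 143 162.0 px/mm 0.36
[ -45.2 -121. ] z 142.2 peak 143 160.0 px/mm 0.35
[ -45.1 -116.9] z 142.1 peak 143 158.0 px/mm 0.35
[ -44.9 -112.8] z 141.6 peak 143 159.0 px/mm 0.35
[ -45.  -108.8] z 141.8 peak 143 158.0 px/mm 0.35
[ -45.1 -104.8] z 141.9 peak 143 158.0 px/mm 0.35
[ -45.  -100.7] z 142.1 peak 143 159.0 px/mm 0.35
[-45.1 -96.7] z 141.6 peak 141 151.0 px/mm 0.35
[-45.1 -60.1] z 138.0 peak 142 159.0 px/mm 0.34
[-44.8 -56. ] z 142.6 peak 143 164.0 px/mm 0.33
[-45. -52.] z 144.0 peak 143 161.0 px/mm 0.33
[-44.6 -47.9] z 148.3 peak 146 168.0 px/mm 0.33
[-44.3 -43.7] z 149.6 peak 153 170.0 px/mm 0.33
[-43.2 -39.5] z 145.3 peak 146 165.0 px/mm 0.33
[-41.3 -35.2] z 141.4 peak 143 16
[... 980 characters left out ...]
 px/mm 0.3
[45.6 43.8] z 138.8 peak 128 207.0 px/mm 0.3
[45.4 47.9] z 130.4 peak 122 201.0 px/mm 0.3
[45.  51.9] z 142.5 peak 144 151.0 px/mm 0.29
[44.9 56. ] z 142.5 peak 142 152.0 px/mm 0.29
[45.1 60.2] z 151.9 peak 160 209.0 px/mm 0.29
[44.9 64.3] z 143.5 peak 154 204.0 px/mm 0.29
[45.  68.4] z 140.5 peak 120 205.0 px/mm 0.29
[45.  72.6] z 140.8 peak 127 200.0 px/mm 0.29
[45.  76.7] z 140.3 peak 154 200.0 px/mm 0.29
[45.1 80.8] z 138.2 peak 151 200.0 px/mm 0.29
[45.  84.9] z 137.3 peak 151 199.0 px/mm 0.29
[45.  89.1] z 136.3 peak 123 198.0 px/mm 0.29
[45.  93.2] z 136.7 peak 124 198.0 px/mm 0.29
[45.1 97.4] z 138.5 peak 125 199.0 px/mm 0.28
[ 45.1 101.5] z 140.0 peak 155 202.0 px/mm 0.28
```

View pics/ov_side.png

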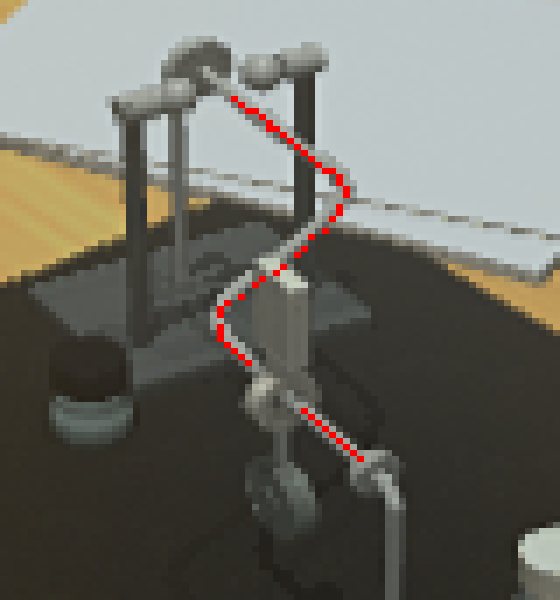

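```bash
cat >> h.py <<'E'
from scipy.spatial.transform import Rotation as Rn
q=np.load("rail.npy")
def w(x,y,z=.14):
    c,s=np.cos(q[2]),np.sin(q[2]); return np.array([q[0]+c*x-s*y,q[1]+s*x+c*y,z])
def Rtool(yaw):  # yaw: rotation of carrier about up, rel. to rail (rad). tool x=carrier y, tool y=carrier x
    a=q[2]+yaw; ex=np.array([np.cos(a),np.sin(a),0]); ey=np.array([-np.sin(a),np.cos(a),0])
    return np.stack([ey,ex,[0,0,-1]],1)
def pose(st):
    a=st["tool_rot"]; return np.array(st["tool_pos"]), Rn.from_quat([a[1],a[2],a[3],a[0]]).as_matrix()
def plan(p,R,p1,R1,n):
    rv=Rn.from_matrix(R.T@R1).as_rotvec(); out=[]
    for i in range(n):
        Ri=R@Rn.from_rotvec(rv*i/n).as_matrix(); d=Ri.T@(p1-p)/n; a=np.degrees(rv)/n
        out.append(np.r_[np.round(d,4),np.round(a,2)])
    return out
def show(rows):
    for r in rows: print(dict(zip(["tx","ty","tz","ax","ay","az"],[float(x) for x in r])))
E
python3 - <<'E'
from h import *
from plant import manip
t=load("top0")
X=onz(t,336.7,215,.195); print(X,torail(q,X))
p,R=pose(manip.state())
mid=w(.045,.10,.30)
show(plan(p,R,mid,Rtool(0),12))
E
```

```text
[ 0.51558476 -0.01186546  0.195     ] [[-0.04521392 -0.08191126]]
{'tx': -0.0472, 'ty': -0.0254, 'tz': -0.0058, 'ax': -0.01, 'ay': 0.0, 'az': 6.9}
{'tx': -0.0499, 'ty': -0.0195, 'tz': -0.0058, 'ax': -0.01, 'ay': 0.0, 'az': 6.9}
{'tx': -0.0519, 'ty': -0.0134, 'tz': -0.0058, 'ax': -0.01, 'ay': 0.0, 'az': 6.9}
{'tx': -0.0531, 'ty': -0.0071, 'tz': -0.0058, 'ax': -0.01, 'ay': 0.0, 'az': 6.9}
{'tx': -0.0536, 'ty': -0.0006, 'tz': -0.0058, 'ax': -0.01, 'ay': 0.0, 'az': 6.9}
{'tx': -0.0532, 'ty': 0.0058, 'tz': -0.0058, 'ax': -0.01, 'ay': 0.0, 'az': 6.9}
{'tx': -0.0522, 'ty': 0.0122, 'tz': -0.0058, 'ax': -0.01, 'ay': 0.0, 'az': 6.9}
{'tx': -0.0503, 'ty': 0.0183, 'tz': -0.0058, 'ax': -0.01, 'ay': 0.0, 'az': 6.9}
{'tx': -0.0478, 'ty': 0.0242, 'tz': -0.0058, 'ax': -0.01, 'ay': 0.0, 'az': 6.9}
{'tx': -0.0445, 'ty': 0.0298, 'tz': -0.0058, 'ax': -0.01, 'ay': 0.0, 'az': 6.9}
{'tx': -0.0406, 'ty': 0.0349, 'tz': -0.0058, 'ax': -0.01, 'ay': 0.0, 'az': 6.9}
{'tx': -0.0361, 'ty': 0.0396, 'tz': -0.0058, 'ax': -0.01, 'ay': 0.0, 'az': 6.9}
```

The two candidates are the carrier on the rail (tab at top px (337,215)) and one standing on the table at (405,302). The rail one fits: it hangs on the first straight. The table one looks bigger and is off the rail. The enlarged crops above show this. I'll move over the rail now.

move_arm(rows=[{"tx":-0.044,"ty":-0.023,"tz":-0.008,"az":6.9},{"tx":-0.045,"ty":-0.018,"tz":-0.008,"az":6.9},{"tx":-0.047,"ty":-0.012,"tz":-0.008,"az":6.9},{"tx":-0.049,"ty":-0.007,"tz":-0.008,"az":6.9},{"tx":-0.049,"ty":0,"tz":-0.008,"az":6.9},{"tx":-0.049,"ty":0.006,"tz":-0.006,"az":6.9},{"tx":-0.048,"ty":0.012,"tz":-0.006,"az":6.9},{"tx":-0.046,"ty":0.017,"tz":-0.006,"az":6.9},{"tx":-0.044,"ty":0.023,"tz":-0.006,"az":6.9},{"tx":-0.042,"ty":0.028,"tz":-0.006,"az":6.9},{"tx":-0.04,"ty":0.034,"tz":0,"az":6.9},{"tx":-0.036,"ty":0.039,"tz":0,"az":6.9}])

```text
schema error: expected keys tx, ty, tz, ax, ay, az, jaw
```

```bash
cat >> h.py <<'E'
def snap(n,name):
    from plant import manip
    f=manip.grab_frame(n); cv2.imwrite(f"pics/{name}.png",f["color"][:,:,::-1]); np.savez(f"pics/{name}.npz",**f); return f
E
python3 - <<'E'
from h import *
from plant import manip
snap("wrist","w1")
p,R=pose(manip.state()); print(p,torail(q,p))
show(plan(p,R,w(-.0452,-.0819,.24),Rtool(0),8))
E
```

```text
[0.16943255 0.6011888  0.23051474] [[-0.47825663  0.47318412]]
{'tx': -0.0624, 'ty': -0.062, 'tz': -0.0011, 'ax': -0.01, 'ay': 0.01, 'az': 10.35}
{'tx': -0.0726, 'ty': -0.0498, 'tz': -0.0011, 'ax': -0.01, 'ay': 0.01, 'az': 10.35}
{'tx': -0.0803, 'ty': -0.036, 'tz': -0.0011, 'ax': -0.01, 'ay': 0.01, 'az': 10.35}
{'tx': -0.0855, 'ty': -0.0209, 'tz': -0.0012, 'ax': -0.01, 'ay': 0.01, 'az': 10.35}
{'tx': -0.0878, 'ty': -0.0053, 'tz': -0.0012, 'ax': -0.01, 'ay': 0.01, 'az': 10.35}
{'tx': -0.0874, 'ty': 0.0106, 'tz': -0.0012, 'ax': -0.01, 'ay': 0.01, 'az': 10.35}
{'tx': -0.084, 'ty': 0.0261, 'tz': -0.0012, 'ax': -0.01, 'ay': 0.01, 'az': 10.35}
{'tx': -0.078, 'ty': 0.0408, 'tz': -0.0012, 'ax': -0.01, 'ay': 0.01, 'az': 10.35}
```

View pics/w1.png

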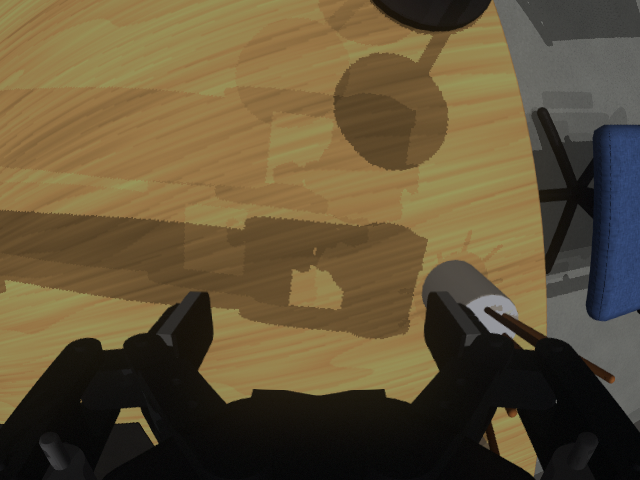

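The call was refused because all the keys are required, so the arm hasn't moved and the picture is the same as before. I'll send it again.

move_arm(rows=[{"tx":-0.044,"ty":-0.023,"tz":-0.008,"ax":0,"ay":0,"az":6.9,"jaw":0},{"tx":-0.045,"ty":-0.018,"tz":-0.008,"ax":0,"ay":0,"az":6.9,"jaw":0},{"tx":-0.047,"ty":-0.012,"tz":-0.008,"ax":0,"ay":0,"az":6.9,"jaw":0},{"tx":-0.049,"ty":-0.007,"tz":-0.008,"ax":0,"ay":0,"az":6.9,"jaw":0},{"tx":-0.049,"ty":0,"tz":-0.008,"ax":0,"ay":0,"az":6.9,"jaw":0},{"tx":-0.049,"ty":0.006,"tz":-0.006,"ax":0,"ay":0,"az":6.9,"jaw":0},{"tx":-0.048,"ty":0.012,"tz":-0.006,"ax":0,"ay":0,"az":6.9,"jaw":0},{"tx":-0.046,"ty":0.017,"tz":-0.006,"ax":0,"ay":0,"az":6.9,"jaw":0},{"tx":-0.044,"ty":0.023,"tz":-0.006,"ax":0,"ay":0,"az":6.9,"jaw":0},{"tx":-0.042,"ty":0.028,"tz":-0.006,"ax":0,"ay":0,"az":6.9,"jaw":0},{"tx":-0.04,"ty":0.034,"tz":0,"ax":0,"ay":0,"az":6.9,"jaw":0},{"tx":-0.036,"ty":0.039,"tz":0,"ax":0,"ay":0,"az":6.9,"jaw":0}])

```text
time: 1.4
tool_pos: [0.5868, 0.1799, 0.2992]
tool_rot: [0.001, 0.773, 0.634, -0.001]
contact_force: [0.5, 1.4, 0.2]
gripper_width: 1.003
```

```bash

python3 - <<'E'
from h import *
from plant import manip
snap("wrist","w2")
p,R=pose(manip.state()); print(p,torail(q,p))
show(plan(p,R,w(-.0452,-.0819,.24),Rtool(0),8))
E
```

```text
[0.5908341  0.17408412 0.29862405] [[0.00169655 0.11312493]]
{'tx': -0.0246, 'ty': -0.0045, 'tz': 0.0075, 'ax': 0.02, 'ay': 0.05, 'az': -0.42}
{'tx': -0.0246, 'ty': -0.0046, 'tz': 0.0075, 'ax': 0.02, 'ay': 0.05, 'az': -0.42}
{'tx': -0.0246, 'ty': -0.0048, 'tz': 0.0074, 'ax': 0.02, 'ay': 0.05, 'az': -0.42}
{'tx': -0.0245, 'ty': -0.005, 'tz': 0.0074, 'ax': 0.02, 'ay': 0.05, 'az': -0.42}
{'tx': -0.0245, 'ty': -0.0052, 'tz': 0.0074, 'ax': 0.02, 'ay': 0.05, 'az': -0.42}
{'tx': -0.0245, 'ty': -0.0053, 'tz': 0.0074, 'ax': 0.02, 'ay': 0.05, 'az': -0.42}
{'tx': -0.0244, 'ty': -0.0055, 'tz': 0.0074, 'ax': 0.02, 'ay': 0.05, 'az': -0.42}
{'tx': -0.0244, 'ty': -0.0057, 'tz': 0.0073, 'ax': 0.02, 'ay': 0.05, 'az': -0.42}
```

View pics/w2.png

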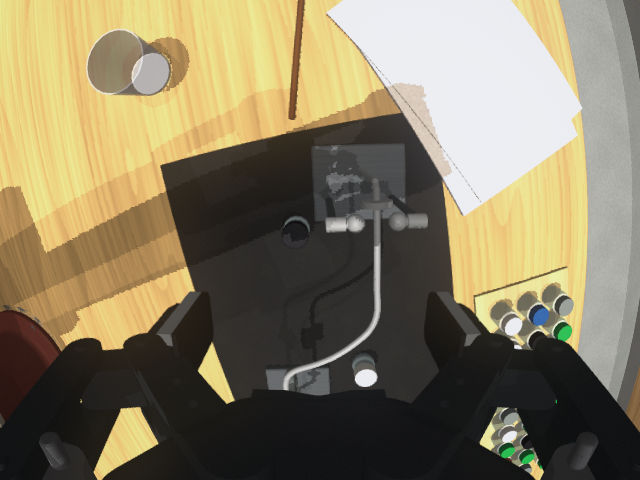

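move_arm(rows=[{"tx":-0.033,"ty":-0.007,"tz":0.01,"ax":0,"ay":0,"az":-0.5,"jaw":0},{"tx":-0.033,"ty":-0.007,"tz":0.01,"ax":0,"ay":0,"az":-0.5,"jaw":0},{"tx":-0.033,"ty":-0.007,"tz":0.01,"ax":0,"ay":0,"az":-0.5,"jaw":0},{"tx":-0.033,"ty":-0.007,"tz":0.01,"ax":0,"ay":0,"az":-0.5,"jaw":0},{"tx":-0.033,"ty":-0.007,"tz":0.01,"ax":0,"ay":0,"az":-0.5,"jaw":0},{"tx":-0.033,"ty":-0.006,"tz":0.008,"ax":0,"ay":0,"az":-0.5,"jaw":0},{"tx":0,"ty":0,"tz":0,"ax":0,"ay":0,"az":0,"jaw":0}])

```text
time: 2.15
tool_pos: [0.5124, -0.0226, 0.2372]
tool_rot: [0.003, 0.76, 0.65, -0.003]
contact_force: [1.0, -0.2, -0.4]
gripper_width: 1.0
```

```bash

python3 - <<'E'
from h import *
from plant import manip
snap("wrist","w3")
st=manip.state();p,R=pose(st); print(p,torail(q,p),st["contact_force"],st["time"])
show(plan(p,R,w(-.0452,-.0819,.24),Rtool(0),1))
E
```

```text
[ 0.51310172 -0.02135356  0.23786192] [[-0.04626589 -0.09166231]] [ 0.78036246  0.34320718 -0.21763509] 2.2
{'tx': 0.0098, 'ty': 0.001, 'tz': -0.0022, 'ax': 0.1, 'ay': 0.36, 'az': -0.4}
```

View pics/w3.png

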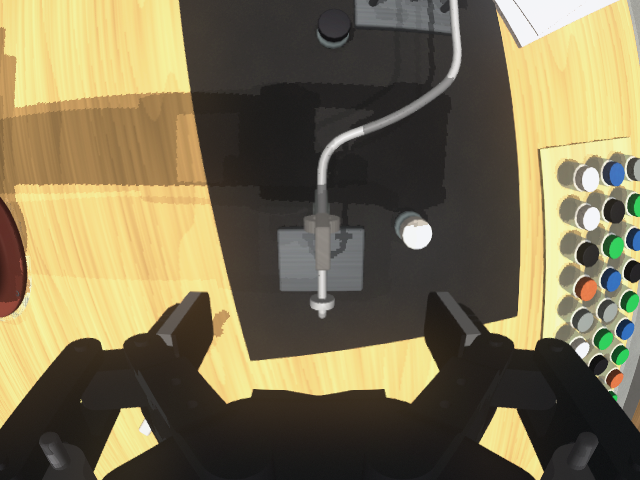

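```bash
cat >> h.py <<'E'
def fproj(f,X):
    c=f["R"]@np.asarray(X)+f["t"]; th=np.arctan2(np.hypot(c[0],c[1]),c[2]); r=np.hypot(c[0],c[1]); K=f["intrinsics"]
    return np.array([K[0,2]+K[0,0]*th*c[0]/r,K[1,2]+K[1,1]*th*c[1]/r])
def fray(f,u,v):
    K=f["intrinsics"]; a=(u-K[0,2])/K[0,0]; b=(v-K[1,2])/K[1,1]; th=np.hypot(a,b)
    d=np.array([np.sin(th)*a/th,np.sin(th)*b/th,np.cos(th)]); return -f["R"].T@f["t"], f["R"].T@d
def cline(f,box,thr):
    u0,u1,v0,v1=box; g=cv2.cvtColor(f["color"],cv2.COLOR_RGB2GRAY)
    m=np.zeros_like(g); m[v0:v1,u0:u1]=(g[v0:v1,u0:u1]>thr)*255
    n,l,s,c=cv2.connectedComponentsWithStats(m); k=1+s[1:,4].argmax(); m=(l==k).astype(np.uint8)
    return m
E
python3 - <<'E'
from h import *
a=load("w2");b=load("w3")
ma=cline(a,(280,392,228,392),85); mb=cline(b,(310,470,0,188),85)
va=a["color"][:,:,::-1].copy(); va[ma>0]=(0,0,255); vb=b["color"][:,:,::-1].copy(); vb[mb>0]=(0,0,255)
cv2.imwrite("pics/m.png",np.hstack([cv2.resize(va[210:400,270:410],None,fx=2.7,fy=2.7),cv2.resize(vb[0:190,300:480],None,fx=2.2,fy=2.7)]))
E
```

```text
(no output)
```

View pics/m.png

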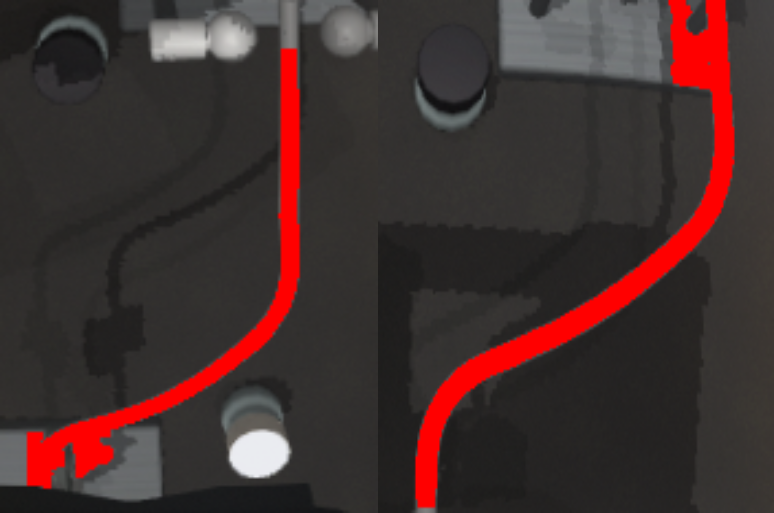

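```bash
python3 - <<'E'
from h import *
a=load("w2");b=load("w3");t=load("top0");s=load("side0")
ma=cline(a,(306,392,228,372),85); mb=cline(b,(310,470,36,188),85)
D=cv2.distanceTransform(mb,cv2.DIST_L2,5)
# ridge points
ys,xs=np.where((D>=cv2.dilate(D,np.ones((3,3)))-1e-6)&(D>1.5))
gt=cv2.cvtColor(t["color"],cv2.COLOR_RGB2GRAY).astype(np.float32); gs=cv2.cvtColor(s["color"],cv2.COLOR_RGB2GRAY).astype(np.float32)
zs=np.arange(.120,.165,.0005)
rows=[]
for u,v in zip(xs,ys):
    c,d=fray(b,u,v)
    X=[c+d*(z-c[2])/d[2] for z in zs]
    pa=np.array([fproj(a,x) for x in X],np.float32)
    ka=cv2.remap(ma*1.0.__float__() if False else ma.astype(np.float32),pa[:,0].copy(),pa[:,1].copy(),cv2.INTER_LINEAR).ravel()
    pt=np.array([proj(t,x) for x in X],np.float32); kt=np.clip(cv2.remap(gt,pt[:,0].copy(),pt[:,1].copy(),cv2.INTER_LINEAR).ravel()-70,0,None)
    z1=(ka*zs).sum()/ka.sum() if ka.sum()>1 else np.nan; wd=ka.sum()*.5
    X0=c+d*(.14-c[2])/d[2]; r0=torail(q,X0)[0]*1000
    rz=torail(q,c+d*(z1-c[2])/d[2])[0]*1000 if z1==z1 else r0
    z2=(kt*zs).sum()/max(kt.sum(),1)
    rows.append([u,v,*r0,z1*1000,wd,*rz,z2*1000])
rows=np.array(rows); rows=rows[np.argsort(rows[:,3])]
np.set_printoptions(suppress=True,linewidth=140)
print("u v | rail xy at z140 | z(w2w3) extent | rail xy at z | z(top,w3)")
print(np.round(rows[::5],1))
np.save("wire_raw.npy",rows)
E
```

```text
u v | rail xy at z140 | z(w2w3) extent | rail xy at z | z(top,w3)
[[321.  181.  -43.2 -54.4   nan   0.  -43.2 -54.4 139.1]
 [321.  177.  -43.2 -51.8   nan   0.  -43.2 -51.8 138.9]
 [322.  174.  -42.5 -49.8   nan   0.  -42.5 -49.8 137.6]
 [321.  172.  -43.2 -48.5   nan   0.  -43.2 -48.5 139.4]
 [322.  167.  -42.5 -45.3   nan   0.  -42.5 -45.3 139.4]
 [325.  156.  -40.5 -38.2   nan   0.  -40.5 -38.2 140.4]
 [330.  148.  -37.3 -33.1   nan   0.  -37.3 -33.1 142.1]
 [332.  145.  -36.  -31.2   nan   0.  -36.  -31.2 142.8]
 [338.  140.  -32.2 -28.    nan   0.  -32.2 -28.  143.3]
 [343.  137.  -29.  -26.    nan   0.  -29.  -26.  143.3]
 [353.  133.  -22.6 -23.4   nan   0.  -22.6 -23.4 143.9]
 [360.  131.  -18.2 -22.1 146.2  13.  -18.9 -22.2 145. ]
 [369.  127.  -12.4 -19.4 146.1  11.2 -13.2 -19.6 144.2]
 [380.  123.   -5.3 -16.7 146.6  10.9  -6.4 -16.9 144.4]
 [389.  119.    0.6 -13.9 146.4  10.9  -0.6 -14.2 144.5]
 [395.  116.    4.6 -11.8 147.   12.2   3.1 -12.2 144.2]
 [400.  114.    7.9 -10.3 146.3  11.9   6.5 -10.8 144.9]
 [405.  111.   11.2  -8.2 146.4  12.6   9.7  -8.7 144.5]
 [416.  105.   18.6  -3.9 145.6  13.4  17.1  -4.5 145.7]
 [423.  100.   23.3  -0.3 146.1  13.7  21.6  -1.  145.3]
 [436.   91.   32.3   6.3 143.9  17.6  31.1   5.8 145.2]
 [445.   84.   38.7  11.6 137.4  28.6  39.6  12.  148.4]
 [452.   74.   43.8  18.9 138.3  37.   44.5  19.3 149.1]
 [456.   62.   46.9  27.6 144.3  41.4  45.2  26.6 149.7]
 [457.   51.   47.9  35.5 146.9  36.8  45.2  33.7 148.7]
 [457.   44.   48.1  40.6 147.   34.5  45.3  38.6 149.6]]
```

move_arm(rows=[{"tx":0.01,"ty":0.001,"tz":0.005,"ax":0,"ay":0.3,"az":-0.4,"jaw":0},{"tx":0,"ty":0,"tz":0.025,"ax":0,"ay":0,"az":0,"jaw":0},{"tx":0,"ty":0,"tz":0.025,"ax":0,"ay":0,"az":0,"jaw":0},{"tx":0,"ty":0,"tz":0.022,"ax":0,"ay":0,"az":0,"jaw":0},{"tx":0,"ty":0,"tz":0,"ax":0,"ay":0,"az":0,"jaw":0}])

```text
time: 2.7
tool_pos: [0.5196, -0.0044, 0.1606]
tool_rot: [0.002, 0.755, 0.655, 0.004]
contact_force: [-0.9, 0.8, -0.7]
gripper_width: 1.002
```

```bash

python3 - <<'E'
from h import *
from plant import manip
snap("wrist","w4"); snap("side","s4")
st=manip.state();p,R=pose(st); print(p,torail(q,p),st["contact_force"],st["time"])
show(plan(p,R,w(-.0452,-.0819,.159),Rtool(0),1))
a=cv2.imread("pics/s4.png")[150:300,230:430]; b=cv2.imread("pics/w4.png")
cv2.imwrite("pics/v4.png",np.hstack([cv2.resize(a,(400,300)),cv2.resize(b,(400,300))]))
E
```

```text
[ 0.52164682 -0.00512245  0.16426766] [[-0.04021618 -0.07434559]] [-0.08749533 -0.80082874  0.61750475] 2.8
{'tx': -0.0075, 'ty': -0.0051, 'tz': 0.0052, 'ax': 0.78, 'ay': -0.17, 'az': 0.4}
```

View pics/v4.png

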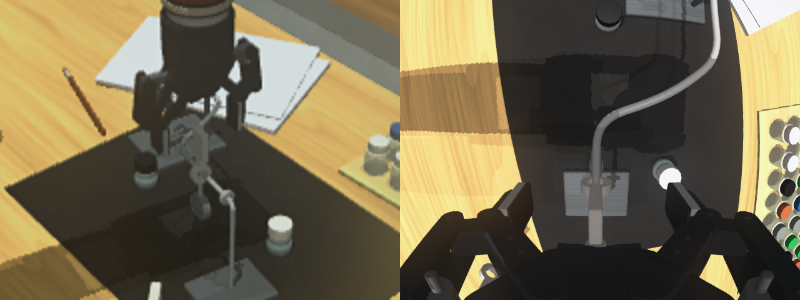

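move_arm(rows=[{"tx":-0.007,"ty":-0.005,"tz":0.004,"ax":0.8,"ay":0,"az":0.4,"jaw":0},{"tx":0,"ty":0,"tz":0,"ax":0,"ay":0,"az":0,"jaw":0},{"tx":0,"ty":0,"tz":0,"ax":0,"ay":0,"az":0,"jaw":0}])

```text
time: 3.1
tool_pos: [0.518, -0.011, 0.1643]
tool_rot: [0.001, 0.757, 0.653, 0.003]
contact_force: [0.2, -0.4, -0.2]
gripper_width: 1.001
```

```bash
cat >> h.py <<'E'
def stat(x=None,y=None,z=None,yaw=0,n=1):
    from plant import manip
    st=manip.state();p,R=pose(st); C=R.T
    a=np.arctan2(R[1,1],R[0,1])-q[2]
    print("t",round(st["time"],2),"rail mm",np.round(torail(q,p)[0]*1000,1),"z",round(p[2]*1000,1),"yaw",round(np.degrees(a),1),"tilt",np.round(np.degrees(R[:2,2]),2),"F",np.round(st["contact_force"],1),"T",np.round(st["ft_torque"],2),"g",round(st["gripper_width"],3))
    if x is not None: show(plan(p,R,w(x,y,z),Rtool(yaw),n))
E
python3 -c "
from h import *
stat(-.0452,-.0819,.159)"
```

```text
t 3.1 rail mm [-42.9 -80.7] z 164.3 yaw 0.1 tilt [0.32 0.13] F [ 0.2 -0.4 -0.2] T [ 0.01 -0.06  0.02] g 1.001
{'tx': -0.0012, 'ty': -0.0023, 'tz': 0.0053, 'ax': 0.3, 'ay': -0.17, 'az': 0.08}
```

move_arm(rows=[{"tx":-0.001,"ty":-0.002,"tz":0.005,"ax":0.3,"ay":0,"az":0,"jaw":0}])

```text
time: 3.2
tool_pos: [0.5169, -0.012, 0.1608]
tool_rot: [0.0, 0.757, 0.653, 0.002]
contact_force: [-0.3, 0.6, -0.3]
gripper_width: 1.0
```

move_arm(rows=[{"tx":0,"ty":0,"tz":0,"ax":0,"ay":0,"az":0,"jaw":0}])

```text
time: 3.3
tool_pos: [0.5165, -0.0121, 0.1604]
tool_rot: [-0.0, 0.757, 0.653, 0.002]
contact_force: [0.8, -1.2, 0.7]
gripper_width: 0.998
```

```bash
python3 -c "
from h import *
stat(-.0452,-.0819,.159)"
```

```text
t 3.3 rail mm [-44.3 -82. ] z 160.4 yaw 0.0 tilt [0.14 0.16] F [ 0.8 -1.2  0.7] T [-0.03 -0.    0.01] g 0.998
{'tx': 0.0001, 'ty': -0.0009, 'tz': 0.0014, 'ax': 0.12, 'ay': -0.18, 'az': 0.05}
```

move_arm(rows=[{"tx":0,"ty":-0.001,"tz":0.001,"ax":0,"ay":0,"az":0,"jaw":120},{"tx":0,"ty":0,"tz":0,"ax":0,"ay":0,"az":0,"jaw":170},{"tx":0,"ty":0,"tz":0,"ax":0,"ay":0,"az":0,"jaw":200},{"tx":0,"ty":0,"tz":0,"ax":0,"ay":0,"az":0,"jaw":215},{"tx":0,"ty":0,"tz":0,"ax":0,"ay":0,"az":0,"jaw":215}])

```text
time: 3.8
tool_pos: [0.5155, -0.0121, 0.1595]
tool_rot: [-0.0, 0.757, 0.653, 0.002]
contact_force: [-0.6, 0.2, -0.1]
gripper_width: 0.163
```

```bash
python3 -c "
from h import *
stat(-.0452,-.0819,.159)
snap('wrist','w5')
cv2.imwrite('pics/v5.png',cv2.imread('pics/w5.png')[120:400,150:500])"
```

```text
t 3.8 rail mm [-45.3 -82.2] z 159.5 yaw 0.0 tilt [0.16 0.16] F [-0.6  0.2 -0.1] T [0.03 0.02 0.02] g 0.163
{'tx': 0.0003, 'ty': 0.0001, 'tz': 0.0005, 'ax': 0.14, 'ay': -0.18, 'az': 0.02}
```

View pics/v5.png

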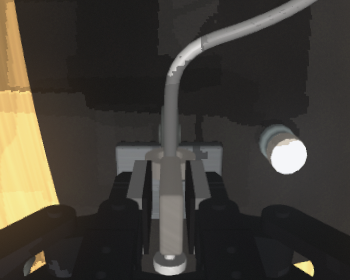

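The wrist crop shows the tab at about (172,200), centred between the pads. I'll close on it.

move_arm(rows=[{"tx":0,"ty":0,"tz":0,"ax":0,"ay":0,"az":0,"jaw":225},{"tx":0,"ty":0,"tz":0,"ax":0,"ay":0,"az":0,"jaw":235},{"tx":0,"ty":0,"tz":0,"ax":0,"ay":0,"az":0,"jaw":255},{"tx":0,"ty":0,"tz":0,"ax":0,"ay":0,"az":0,"jaw":255},{"tx":0,"ty":0,"tz":0,"ax":0,"ay":0,"az":0,"jaw":255}])

```text
time: 4.35
tool_pos: [0.5156, -0.0121, 0.1596]
tool_rot: [0.0, 0.757, 0.653, 0.002]
contact_force: [-0.4, 0.6, 0.4]
gripper_width: 0.084
```

```bash
python3 -c "
from h import *
stat(-.0452,-.0819,.163)"
```

```text
t 4.35 rail mm [-45.1 -82.2] z 159.6 yaw 0.0 tilt [0.19 0.15] F [-0.4  0.6  0.4] T [-0.05 -0.01  0.01] g 0.084
{'tx': 0.0003, 'ty': -0.0001, 'tz': -0.0034, 'ax': 0.17, 'ay': -0.18, 'az': 0.02}
```

```bash
cat >> h.py <<'E'
from scipy.interpolate import splprep,splev
def zprof(y): return np.interp(y,[-.062,-.04,-.02,0,.02,.045,.062],[.140,.1425,.1448,.1455,.1445,.142,.140])
def path():
    t,p=topline(); out=[]
    for u,v in p:
        z=.14
        for _ in range(3): X=onz(t,u,v,z); z=float(zprof(torail(q,X)[0,1]))
        out.append(np.r_[torail(q,X)[0],z])
    out=np.array(out); out=out[np.argsort(out[:,1])]
    out=out[(out[:,1]>-.062)&(out[:,1]<.062)]
    a=[[-.045,y,.14] for y in np.arange(-.134,-.062,.004)]; b=[[.045,y,.14] for y in np.arange(.064,.127,.004)]
    P=np.vstack([a,out,b]); d=np.r_[0,np.cumsum(np.linalg.norm(np.diff(P[:,:2],axis=0),axis=1))]
    tck,_=splprep(P.T,u=d,s=len(P)*(.0004)**2); return tck,d[-1]
def wp(s,tck):
    x,y,z=splev(s,tck); dx,dy,_=splev(s,tck,der=1); return x,y,z,-np.arctan2(dx,dy)
E
python3 - <<'E'
from h import *
tck,L=path(); np.save("L.npy",L)
import pickle; pickle.dump(tck,open("tck.pkl","wb"))
for s in np.arange(0,L,.008):
    x,y,z,a=wp(s,tck); print(round(s*1000),np.round([x*1000,y*1000,z*1000],1),round(np.degrees(a),1))
print(L)
E
```

```text
0 [ -45.1 -134.2  139.8] -0.8
8 [ -45.  -125.9  140.1] -0.5
16 [ -44.9 -117.9  140.2] -0.3
24 [ -44.9 -109.9  140.1] -0.0
32 [ -44.9 -102.   140. ] 0.2
40 [-45.  -94.1 139.9] 0.4
48 [-45.  -86.2 139.8] 0.5
56 [-45.1 -78.2 139.8] 0.7
64 [-45.2 -70.1 140. ] 0.8
72 [-45.3 -61.8 140.5] 0.4
80 [-45.2 -53.6 141.1] -2.8
88 [-44.4 -45.6 141.8] -9.8
96 [-42.4 -38.3 142.6] -21.7
104 [-38.7 -31.9 143.4] -38.7
112 [-33.1 -26.7 144. ] -54.6
120 [-26.1 -22.6 144.5] -63.2
128 [-18.6 -19.2 144.8] -66.7
136 [-11.2 -16.1 145. ] -67.7
144 [ -3.9 -13.1 145.2] -66.9
152 [  3.3  -9.8 145.2] -64.5
160 [ 10.6  -6.1 145.3] -61.0
168 [ 17.6  -1.8 145.3] -56.9
176 [ 24.3   3.  145.3] -51.8
184 [ 30.4   8.3 145.1] -45.6
192 [ 35.7  14.2 144.8] -37.9
200 [ 40.   20.6 144.4] -28.6
208 [ 43.   27.6 143.8] -17.6
216 [ 44.6  35.1 143. ] -8.1
224 [ 45.3  43.  142.1] -2.0
232 [ 45.3  51.2 141.2] 1.2
240 [ 45.1  59.4 140.5] 1.7
248 [ 44.9  67.5 140.1] 0.8
256 [ 44.9  75.5 139.9] 0.1
264 [ 44.9  83.4 139.9] -0.4
272 [ 45.   91.3 139.9] -0.5
280 [ 45.   99.3 140. ] -0.5
288 [ 45.1 107.2 140.1] -0.1
296 [ 45.1 115.3 140.1] 0.5
304 [ 44.9 123.5 139.9] 1.3
0.3046592686104064
```

move_arm(rows=[{"tx":0,"ty":0,"tz":-0.002,"ax":0,"ay":0,"az":0,"jaw":255},{"tx":0,"ty":0,"tz":-0.002,"ax":0,"ay":0,"az":0,"jaw":255},{"tx":0,"ty":0,"tz":0,"ax":0,"ay":0,"az":0,"jaw":255}])

```text
time: 4.65
tool_pos: [0.515, -0.012, 0.1631]
tool_rot: [-0.001, 0.757, 0.653, 0.002]
contact_force: [0.3, 0.1, -1.3]
gripper_width: 0.088
```

```bash
python3 -c "
from h import *
stat(-.045,-.0819,.163)"
```

```text
t 4.65 rail mm [-45.8 -82.1] z 163.1 yaw 0.0 tilt [0.09 0.17] F [ 0.3  0.1 -1.3] T [-0.02  0.    0.  ] g 0.088
{'tx': 0.0002, 'ty': 0.0008, 'tz': 0.0001, 'ax': 0.06, 'ay': -0.18, 'az': 0.02}
```

```bash
cat >> h.py <<'E'
import pickle
def nxt(s1,n,off=(0,0,0),zoff=.0231):
    """off: extra rail-frame offset; rows from current pose to path s1"""
    from plant import manip
    tck=pickle.load(open("tck.pkl","rb")); st=manip.state(); p,R=pose(st); r=torail(q,p)[0]
    ss=np.arange(0,.3047,.0005); W=np.array([wp(s,tck) for s in ss]); i=np.hypot(W[:,0]-r[0],W[:,1]-r[1]).argmin(); s0=ss[i]
    a=np.arctan2(R[1,1],R[0,1])-q[2]; x,y,z,yw=W[i]
    nrm=np.array([np.cos(yw),np.sin(yw)])
    F=st["contact_force"]; Rt=Rtool(yw); 
    print("t",round(st["time"],2),"s",round(s0*1000,1),"rail",np.round(r*1000,1),"dz",round((p[2]-zoff-z)*1000,1),"lat",round(float(nrm@(r-[x,y]))*1000,1),"yaw",round(np.degrees(a),1),"want",round(np.degrees(yw),1),"tilt",np.round(np.degrees(R[:2,2]),2),"F(fwd,right,up)",np.round([F@Rt[:,0],F@Rt[:,1],F[2]],1),"T(tool)",np.round(R.T@st["ft_torque"],2),"g",round(st["gripper_width"],3))
    Pp,Rp=p,R
    for k in range(n):
        s=s0+(s1-s0)*(k+1)/n; x,y,z,yw=wp(s,tck); P1=w(x+off[0],y+off[1],z+zoff+off[2]); R1=Rtool(yw)
        show(plan(Pp,Rp,P1,R1,1)); Pp,Rp=P1,R1
E
python3 -c "
from h import *
nxt(.08,6)"
```

```text
t 4.65 s 52.0 rail [-45.8 -82.1] dz 0.2 lat -0.7 yaw 0.0 want 0.6 tilt [0.09 0.17] F(fwd,right,up) [ 0.2  0.2 -1.3] T(tool) [ 0.   -0.02 -0.  ] g 0.088
{'tx': 0.0046, 'ty': 0.0007, 'tz': 0.0001, 'ax': 0.06, 'ay': -0.18, 'az': -0.64}
{'tx': 0.0047, 'ty': -0.0, 'tz': -0.0001, 'ax': 0.0, 'ay': 0.0, 'az': -0.06}
{'tx': 0.0048, 'ty': -0.0, 'tz': -0.0002, 'ax': 0.0, 'ay': 0.0, 'az': -0.05}
{'tx': 0.0048, 'ty': 0.0, 'tz': -0.0003, 'ax': 0.0, 'ay': 0.0, 'az': 0.14}
{'tx': 0.0049, 'ty': 0.0, 'tz': -0.0003, 'ax': 0.0, 'ay': 0.0, 'az': 1.14}
{'tx': 0.0048, 'ty': 0.0001, 'tz': -0.0004, 'ax': 0.0, 'ay': 0.0, 'az': 2.3}
```

move_arm(rows=[{"tx":0.004,"ty":0.001,"tz":0,"ax":0,"ay":0,"az":0,"jaw":255},{"tx":0.005,"ty":0,"tz":0,"ax":0,"ay":0,"az":0,"jaw":255},{"tx":0.005,"ty":0,"tz":0,"ax":0,"ay":0,"az":0,"jaw":255},{"tx":0.005,"ty":0,"tz":-0.0005,"ax":0,"ay":0,"az":0,"jaw":255}])

```text
time: 5.05
tool_pos: [0.5187, 0.0079, 0.1632]
tool_rot: [-0.001, 0.758, 0.653, 0.001]
contact_force: [0.5, -0.1, -1.0]
gripper_width: 0.084
```

```bash
python3 -c "
from h import *
nxt(.085,4)"
```

```text
t 5.05 s 72.0 rail [-45.  -61.9] dz -0.4 lat 0.3 yaw -0.0 want 0.4 tilt [0.03 0.19] F(fwd,right,up) [-0.   0.5 -1. ] T(tool) [-0.02 -0.02  0.01] g 0.084
{'tx': 0.0035, 'ty': -0.0003, 'tz': -0.0006, 'ax': 0.0, 'ay': -0.19, 'az': 0.45}
{'tx': 0.0034, 'ty': 0.0, 'tz': -0.0003, 'ax': 0.0, 'ay': 0.0, 'az': 1.46}
{'tx': 0.0033, 'ty': 0.0001, 'tz': -0.0003, 'ax': 0.0, 'ay': 0.0, 'az': 2.05}
{'tx': 0.0033, 'ty': 0.0001, 'tz': -0.0003, 'ax': 0.0, 'ay': 0.0, 'az': 2.71}
```

move_arm(rows=[{"tx":0.0035,"ty":0,"tz":-0.0005,"ax":0,"ay":0,"az":0.5,"jaw":255},{"tx":0.0035,"ty":0,"tz":-0.0005,"ax":0,"ay":0,"az":1.5,"jaw":255},{"tx":0.0035,"ty":0,"tz":-0.0005,"ax":0,"ay":0,"az":2,"jaw":255},{"tx":0.0035,"ty":0,"tz":-0.0005,"ax":0,"ay":0,"az":2.5,"jaw":255}])

```text
time: 5.45
tool_pos: [0.5213, 0.0238, 0.1653]
tool_rot: [-0.001, 0.795, 0.607, 0.001]
contact_force: [-0.5, 0.3, -1.6]
gripper_width: 0.083
```

```bash
python3 -c "
from h import *
nxt(.097,4)"
```

```text
t 5.45 s 87.5 rail [-44.8 -45.8] dz 0.4 lat -0.4 yaw -6.7 want -9.3 tilt [0.02 0.2 ] F(fwd,right,up) [ 0.1 -0.6 -1.6] T(tool) [-0.02  0.04  0.03] g 0.083
{'tx': 0.0021, 'ty': 0.0006, 'tz': 0.0002, 'ax': -0.04, 'ay': -0.19, 'az': 5.4}
{'tx': 0.0023, 'ty': 0.0001, 'tz': -0.0002, 'ax': 0.0, 'ay': 0.0, 'az': 3.33}
{'tx': 0.0022, 'ty': 0.0001, 'tz': -0.0002, 'ax': 0.0, 'ay': 0.0, 'az': 3.8}
{'tx': 0.0022, 'ty': 0.0001, 'tz': -0.0002, 'ax': 0.0, 'ay': 0.0, 'az': 4.28}
```

move_arm(rows=[{"tx":0.0022,"ty":0.0006,"tz":0,"ax":0,"ay":0,"az":5,"jaw":255},{"tx":0.0022,"ty":0,"tz":0,"ax":0,"ay":0,"az":3.5,"jaw":255},{"tx":0.0022,"ty":0,"tz":0,"ax":0,"ay":0,"az":4,"jaw":255},{"tx":0.0022,"ty":0,"tz":0,"ax":0,"ay":0,"az":4,"jaw":255}])

```text
time: 5.85
tool_pos: [0.5255, 0.0336, 0.1656]
tool_rot: [-0.001, 0.876, 0.481, 0.001]
contact_force: [-0.2, 0.0, -1.5]
gripper_width: 0.086
```

```bash
python3 -c "
from h import *
nxt(.108,5)"
```

```text
t 5.85 s 99.0 rail [-42.2 -35.5] dz -0.5 lat -1.0 yaw -23.9 want -27.5 tilt [0.03 0.2 ] F(fwd,right,up) [-0.1 -0.2 -1.5] T(tool) [0.03 0.   0.05] g 0.086
{'tx': 0.0018, 'ty': 0.0012, 'tz': -0.0006, 'ax': -0.09, 'ay': -0.18, 'az': 7.45}
{'tx': 0.0017, 'ty': 0.0001, 'tz': -0.0002, 'ax': 0.0, 'ay': 0.0, 'az': 4.07}
{'tx': 0.0017, 'ty': 0.0001, 'tz': -0.0002, 'ax': 0.0, 'ay': 0.0, 'az': 4.25}
{'tx': 0.0017, 'ty': 0.0001, 'tz': -0.0002, 'ax': 0.0, 'ay': 0.0, 'az': 4.22}
{'tx': 0.0017, 'ty': 0.0001, 'tz': -0.0001, 'ax': 0.0, 'ay': 0.0, 'az': 3.78}
```

move_arm(rows=[{"tx":0.0018,"ty":0.0012,"tz":-0.0005,"ax":0,"ay":0,"az":7.5,"jaw":255},{"tx":0.0017,"ty":0.0003,"tz":-0.0002,"ax":0,"ay":0,"az":5,"jaw":255},{"tx":0.0017,"ty":0.0002,"tz":-0.0002,"ax":0,"ay":0,"az":4.5,"jaw":255},{"tx":0.0017,"ty":0.0002,"tz":-0.0002,"ax":0,"ay":0,"az":4.5,"jaw":255}])

```text
time: 6.25
tool_pos: [0.5318, 0.0392, 0.1667]
tool_rot: [-0.002, 0.953, 0.302, 0.001]
contact_force: [-0.2, 0.1, -1.4]
gripper_width: 0.087
```

```bash
python3 -c "
from h import *
nxt(.12,5)"
```

```text
t 6.25 s 107.5 rail [-36.8 -29. ] dz -0.0 lat -0.6 yaw -46.3 want -46.7 tilt [0.02 0.2 ] F(fwd,right,up) [-0.1 -0.2 -1.4] T(tool) [ 0.02 -0.    0.02] g 0.087
{'tx': 0.0023, 'ty': 0.0007, 'tz': -0.0002, 'ax': -0.16, 'ay': -0.12, 'az': 5.05}
{'tx': 0.0025, 'ty': 0.0001, 'tz': -0.0002, 'ax': 0.0, 'ay': 0.0, 'az': 3.93}
{'tx': 0.0025, 'ty': 0.0001, 'tz': -0.0002, 'ax': 0.0, 'ay': 0.0, 'az': 3.23}
{'tx': 0.0025, 'ty': 0.0001, 'tz': -0.0001, 'ax': 0.0, 'ay': 0.0, 'az': 2.62}
{'tx': 0.0026, 'ty': 0.0, 'tz': -0.0001, 'ax': 0.0, 'ay': 0.0, 'az': 2.07}
```

move_arm(rows=[{"tx":0.0023,"ty":0.0006,"tz":-0.0002,"ax":0,"ay":0,"az":4.5,"jaw":255},{"tx":0.0025,"ty":0.0001,"tz":-0.0002,"ax":0,"ay":0,"az":3.5,"jaw":255},{"tx":0.0025,"ty":0.0001,"tz":-0.0001,"ax":0,"ay":0,"az":3,"jaw":255},{"tx":0.0025,"ty":0.0001,"tz":-0.0001,"ax":0,"ay":0,"az":2.5,"jaw":255},{"tx":0.0025,"ty":0.0001,"tz":-0.0001,"ax":0,"ay":0,"az":2,"jaw":255}])

```text
time: 6.75
tool_pos: [0.5436, 0.0458, 0.1676]
tool_rot: [-0.002, 0.986, 0.164, 0.0]
contact_force: [0.7, -0.0, -0.7]
gripper_width: 0.084
```

```bash
python3 -c "
from h import *
nxt(.14,5)"
```

```text
t 6.75 s 121.0 rail [-26.  -20.7] dz -0.0 lat -1.7 yaw -62.6 want -63.9 tilt [0.01 0.2 ] F(fwd,right,up) [ 0.6  0.2 -0.7] T(tool) [0.02 0.02 0.  ] g 0.084
{'tx': 0.004, 'ty': 0.0019, 'tz': -0.0002, 'ax': -0.18, 'ay': -0.07, 'az': 3.27}
{'tx': 0.0039, 'ty': 0.0, 'tz': -0.0001, 'ax': 0.0, 'ay': 0.0, 'az': 1.02}
{'tx': 0.0038, 'ty': 0.0, 'tz': -0.0001, 'ax': 0.0, 'ay': 0.0, 'az': 0.6}
{'tx': 0.0038, 'ty': 0.0, 'tz': -0.0001, 'ax': 0.0, 'ay': 0.0, 'az': 0.22}
{'tx': 0.0037, 'ty': -0.0, 'tz': -0.0001, 'ax': 0.0, 'ay': 0.0, 'az': -0.17}
```

move_arm(rows=[{"tx":0.002,"ty":0.002,"tz":0,"ax":0,"ay":0,"az":2,"jaw":255},{"tx":0.004,"ty":0.0005,"tz":0,"ax":0,"ay":0,"az":1,"jaw":255},{"tx":0.004,"ty":0,"tz":0,"ax":0,"ay":0,"az":1,"jaw":255},{"tx":0.004,"ty":0,"tz":0,"ax":0,"ay":0,"az":0.5,"jaw":255}])

```text
time: 7.15
tool_pos: [0.5587, 0.0486, 0.1676]
tool_rot: [-0.002, 0.992, 0.123, 0.0]
contact_force: [0.6, -0.1, -0.9]
gripper_width: 0.086
```

```bash
python3 -c "
from h import *
nxt(.154,5)
snap('wrist','w6');snap('side','s6')
a=cv2.imread('pics/s6.png')[150:300,250:450]; b=cv2.imread('pics/w6.png')[100:400,120:520]
cv2.imwrite('pics/v6.png',np.hstack([cv2.resize(a,(400,300)),b]))"
```

```text
t 7.15 s 136.0 rail [-11.5 -15.7] dz -0.5 lat -0.4 yaw -67.3 want -67.7 tilt [0.01 0.2 ] F(fwd,right,up) [ 0.6  0.3 -0.9] T(tool) [ 0.03 -0.01  0.06] g 0.086
{'tx': 0.0037, 'ty': 0.0005, 'tz': -0.0006, 'ax': -0.19, 'ay': -0.06, 'az': 0.25}
{'tx': 0.0035, 'ty': -0.0, 'tz': -0.0001, 'ax': 0.0, 'ay': 0.0, 'az': -0.49}
{'tx': 0.0036, 'ty': -0.0, 'tz': -0.0, 'ax': 0.0, 'ay': 0.0, 'az': -0.83}
{'tx': 0.0036, 'ty': -0.0, 'tz': -0.0, 'ax': 0.0, 'ay': 0.0, 'az': -1.16}
{'tx': 0.0036, 'ty': -0.0, 'tz': -0.0, 'ax': 0.0, 'ay': 0.0, 'az': -1.42}
```

View pics/v6.png

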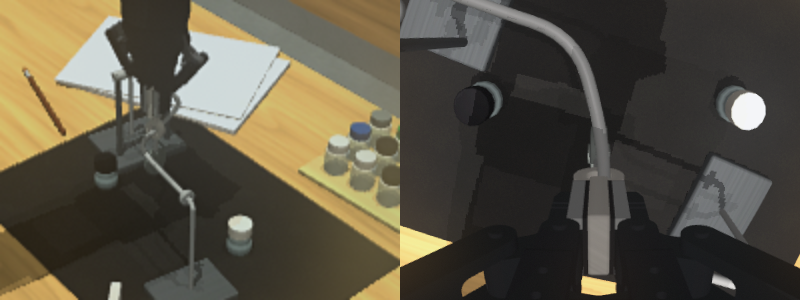

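The carrier is on the middle leg with the wire ahead running through its ring, and the forces are close to zero. Continuing.

move_arm(rows=[{"tx":0.0035,"ty":0.0005,"tz":-0.0005,"ax":0,"ay":0,"az":0,"jaw":255},{"tx":0.0035,"ty":0,"tz":0,"ax":0,"ay":0,"az":-0.5,"jaw":255},{"tx":0.0035,"ty":0,"tz":0,"ax":0,"ay":0,"az":-1,"jaw":255},{"tx":0.0035,"ty":0,"tz":0,"ax":0,"ay":0,"az":-1,"jaw":255}])

```text
time: 7.65
tool_pos: [0.5733, 0.0519, 0.1681]
tool_rot: [-0.002, 0.989, 0.147, 0.0]
contact_force: [0.7, -0.9, -1.1]
gripper_width: 0.086
```

```bash
python3 -c "
from h import *
nxt(.166,5)"
```

```text
t 7.65 s 151.0 rail [  2.4 -10.3] dz -0.2 lat 0.1 yaw -64.6 want -64.9 tilt [0.  0.2] F(fwd,right,up) [ 0.4  1.1 -1.1] T(tool) [-0.01  0.04 -0.08] g 0.086
{'tx': 0.003, 'ty': -0.0001, 'tz': -0.0003, 'ax': -0.19, 'ay': -0.06, 'az': -0.91}
{'tx': 0.0031, 'ty': -0.0, 'tz': -0.0, 'ax': 0.0, 'ay': 0.0, 'az': -1.28}
{'tx': 0.0031, 'ty': -0.0, 'tz': -0.0, 'ax': 0.0, 'ay': 0.0, 'az': -1.37}
{'tx': 0.0031, 'ty': -0.0, 'tz': -0.0, 'ax': 0.0, 'ay': 0.0, 'az': -1.46}
{'tx': 0.0031, 'ty': -0.0, 'tz': -0.0, 'ax': 0.0, 'ay': 0.0, 'az': -1.57}
```

move_arm(rows=[{"tx":0.003,"ty":0,"tz":0,"ax":0,"ay":0,"az":-1,"jaw":255},{"tx":0.003,"ty":0,"tz":0,"ax":0,"ay":0,"az":-1.5,"jaw":255},{"tx":0.003,"ty":0,"tz":0,"ax":0,"ay":0,"az":-1.5,"jaw":255},{"tx":0.003,"ty":0,"tz":0,"ax":0,"ay":0,"az":-1.5,"jaw":255}])

```text
time: 8.05
tool_pos: [0.5858, 0.0561, 0.168]
tool_rot: [-0.002, 0.98, 0.199, 0.0]
contact_force: [-0.8, 0.8, -0.9]
gripper_width: 0.083
```

```bash
python3 -c "
from h import *
nxt(.18,5)"
```

```text
t 8.05 s 164.0 rail [14.1 -4.3] dz -0.4 lat 0.2 yaw -58.6 want -59.0 tilt [-0.   0.2] F(fwd,right,up) [-0.4 -1.  -0.9] T(tool) [-0.01  0.   -0.03] g 0.083
{'tx': 0.0035, 'ty': -0.0003, 'tz': -0.0004, 'ax': -0.19, 'ay': -0.08, 'az': -1.27}
{'tx': 0.0033, 'ty': -0.0001, 'tz': 0.0, 'ax': 0.0, 'ay': 0.0, 'az': -1.86}
{'tx': 0.0033, 'ty': -0.0001, 'tz': 0.0, 'ax': 0.0, 'ay': 0.0, 'az': -2.01}
{'tx': 0.0033, 'ty': -0.0001, 'tz': 0.0, 'ax': 0.0, 'ay': 0.0, 'az': -2.19}
{'tx': 0.0033, 'ty': -0.0001, 'tz': 0.0, 'ax': 0.0, 'ay': 0.0, 'az': -2.38}
```

move_arm(rows=[{"tx":0.0035,"ty":-0.0003,"tz":-0.0003,"ax":0,"ay":0,"az":-1.5,"jaw":255},{"tx":0.003,"ty":0,"tz":0,"ax":0,"ay":0,"az":-2,"jaw":255},{"tx":0.003,"ty":0,"tz":0,"ax":0,"ay":0,"az":-2,"jaw":255},{"tx":0.003,"ty":0,"tz":0,"ax":0,"ay":0,"az":-2,"jaw":255}])

```text
time: 8.45
tool_pos: [0.598, 0.0623, 0.1684]
tool_rot: [-0.002, 0.964, 0.267, 0.0]
contact_force: [0.0, 0.0, -0.7]
gripper_width: 0.084
```

```bash
python3 -c "
from h import *
nxt(.19,5)"
```

```text
t 8.45 s 177.0 rail [25.3  3.7] dz 0.0 lat 0.1 yaw -50.5 want -51.1 tilt [-0.01  0.2 ] F(fwd,right,up) [ 0.1 -0.  -0.7] T(tool) [-0.02  0.06  0.05] g 0.084
{'tx': 0.0025, 'ty': -0.0001, 'tz': 0.0001, 'ax': -0.18, 'ay': -0.1, 'az': -1.3}
{'tx': 0.0026, 'ty': -0.0, 'tz': 0.0001, 'ax': 0.0, 'ay': 0.0, 'az': -2.06}
{'tx': 0.0026, 'ty': -0.0, 'tz': 0.0001, 'ax': 0.0, 'ay': 0.0, 'az': -2.21}
{'tx': 0.0026, 'ty': -0.0001, 'tz': 0.0001, 'ax': 0.0, 'ay': 0.0, 'az': -2.37}
{'tx': 0.0026, 'ty': -0.0001, 'tz': 0.0001, 'ax': 0.0, 'ay': 0.0, 'az': -2.54}
```

move_arm(rows=[{"tx":0.0025,"ty":0,"tz":0,"ax":0,"ay":0,"az":-2,"jaw":255},{"tx":0.0025,"ty":0,"tz":0,"ax":0,"ay":0,"az":-2.5,"jaw":255},{"tx":0.0025,"ty":0,"tz":0,"ax":0,"ay":0,"az":-2.5,"jaw":255},{"tx":0.0025,"ty":0,"tz":0.0002,"ax":0,"ay":0,"az":-2.5,"jaw":255}])

```text
time: 8.85
tool_pos: [0.6073, 0.0687, 0.1682]
tool_rot: [-0.002, 0.936, 0.352, 0.001]
contact_force: [-0.2, -0.2, -1.4]
gripper_width: 0.085
```

```bash
python3 -c "
from h import *
nxt(.2,5)
snap('wrist','w7'); snap('side','s7')
a=cv2.imread('pics/s7.png')[150:300,250:450]; b=cv2.imread('pics/w7.png')[100:400,120:520]
cv2.imwrite('pics/v7.png',np.hstack([cv2.resize(a,(400,300)),b]))"
```

```text
t 8.85 s 188.5 rail [33.5 11.3] dz 0.1 lat 0.2 yaw -40.3 want -41.5 tilt [-0.    0.21] F(fwd,right,up) [-0.3  0.  -1.4] T(tool) [ 0.01 -0.03  0.03] g 0.085
{'tx': 0.0024, 'ty': -0.0001, 'tz': 0.0002, 'ax': -0.16, 'ay': -0.14, 'az': -1.09}
{'tx': 0.0022, 'ty': -0.0, 'tz': 0.0001, 'ax': 0.0, 'ay': 0.0, 'az': -2.44}
{'tx': 0.0022, 'ty': -0.0, 'tz': 0.0001, 'ax': 0.0, 'ay': 0.0, 'az': -2.58}
{'tx': 0.0022, 'ty': -0.0001, 'tz': 0.0001, 'ax': 0.0, 'ay': 0.0, 'az': -2.72}
{'tx': 0.0022, 'ty': -0.0001, 'tz': 0.0001, 'ax': 0.0, 'ay': 0.0, 'az': -2.87}
```

View pics/v7.png

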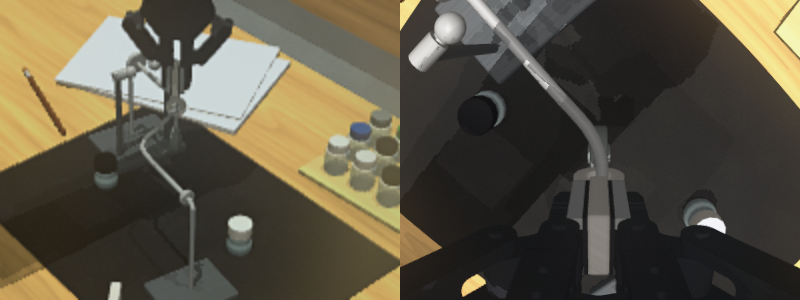

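move_arm(rows=[{"tx":0.0022,"ty":0,"tz":0.0002,"ax":0,"ay":0,"az":-2.5,"jaw":255},{"tx":0.0022,"ty":0,"tz":0.0002,"ax":0,"ay":0,"az":-3,"jaw":255},{"tx":0.0022,"ty":0,"tz":0.0002,"ax":0,"ay":0,"az":-3,"jaw":255},{"tx":0.0022,"ty":0,"tz":0.0002,"ax":0,"ay":0,"az":-3,"jaw":255}])

```text
time: 9.35
tool_pos: [0.6136, 0.0751, 0.1673]
tool_rot: [-0.002, 0.895, 0.446, 0.001]
contact_force: [-0.4, -1.1, -1.4]
gripper_width: 0.083
```

```bash
python3 -c "
from h import *
nxt(.21,5)"
```

```text
t 9.35 s 197.5 rail [38.8 18.6] dz -0.4 lat 0.0 yaw -28.6 want -31.7 tilt [-0.03  0.2 ] F(fwd,right,up) [-1.1  0.4 -1.4] T(tool) [0.   0.05 0.01] g 0.083
{'tx': 0.0023, 'ty': 0.0, 'tz': -0.0002, 'ax': -0.15, 'ay': -0.14, 'az': 0.02}
{'tx': 0.0024, 'ty': -0.0001, 'tz': 0.0002, 'ax': 0.0, 'ay': 0.0, 'az': -3.28}
{'tx': 0.0024, 'ty': -0.0001, 'tz': 0.0002, 'ax': 0.0, 'ay': 0.0, 'az': -3.43}
{'tx': 0.0024, 'ty': -0.0001, 'tz': 0.0002, 'ax': 0.0, 'ay': 0.0, 'az': -3.57}
{'tx': 0.0024, 'ty': -0.0001, 'tz': 0.0002, 'ax': 0.0, 'ay': 0.0, 'az': -3.39}
```

move_arm(rows=[{"tx":0.0023,"ty":0,"tz":0,"ax":0,"ay":0,"az":-1,"jaw":255},{"tx":0.0024,"ty":0,"tz":0.0002,"ax":0,"ay":0,"az":-3,"jaw":255},{"tx":0.0024,"ty":0,"tz":0.0002,"ax":0,"ay":0,"az":-3,"jaw":255},{"tx":0.0024,"ty":0,"tz":0.0002,"ax":0,"ay":0,"az":-3,"jaw":255}])

```text
time: 9.75
tool_pos: [0.6191, 0.0832, 0.1667]
tool_rot: [-0.002, 0.852, 0.524, 0.0]
contact_force: [-0.1, 0.8, -0.8]
gripper_width: 0.084
```

```bash
python3 -c "
from h import *
nxt(.222,5)"
```

```text
t 9.75 s 208.0 rail [43.1 27.5] dz -0.2 lat 0.1 yaw -18.3 want -17.6 tilt [-0.05  0.19] F(fwd,right,up) [ 0.6 -0.5 -0.8] T(tool) [ 0.05  0.05 -0.04] g 0.084
{'tx': 0.0028, 'ty': -0.0003, 'tz': 0.0, 'ax': -0.13, 'ay': -0.15, 'az': -4.44}
{'tx': 0.0027, 'ty': -0.0001, 'tz': 0.0003, 'ax': 0.0, 'ay': 0.0, 'az': -3.28}
{'tx': 0.0027, 'ty': -0.0001, 'tz': 0.0003, 'ax': 0.0, 'ay': 0.0, 'az': -2.86}
{'tx': 0.0028, 'ty': -0.0001, 'tz': 0.0003, 'ax': 0.0, 'ay': 0.0, 'az': -2.45}
{'tx': 0.0028, 'ty': -0.0001, 'tz': 0.0003, 'ax': 0.0, 'ay': 0.0, 'az': -2.06}
```

move_arm(rows=[{"tx":0.0028,"ty":-0.0003,"tz":0,"ax":0,"ay":0,"az":-4,"jaw":255},{"tx":0.0028,"ty":0,"tz":0.0003,"ax":0,"ay":0,"az":-3,"jaw":255},{"tx":0.0028,"ty":0,"tz":0.0003,"ax":0,"ay":0,"az":-2.5,"jaw":255},{"tx":0.0028,"ty":0,"tz":0.0003,"ax":0,"ay":0,"az":-2,"jaw":255}])

```text
time: 10.15
tool_pos: [0.6232, 0.0943, 0.1657]
tool_rot: [-0.002, 0.794, 0.609, 0.001]
contact_force: [-0.6, -0.0, -1.2]
gripper_width: 0.083
```

```bash
python3 -c "
from h import *
nxt(.236,5)"
```

```text
t 10.15 s 220.0 rail [45.5 39. ] dz 0.1 lat 0.4 yaw -6.5 want -4.7 tilt [-0.07  0.19] F(fwd,right,up) [-0.2 -0.6 -1.2] T(tool) [0.02 0.01 0.04] g 0.083
{'tx': 0.0032, 'ty': -0.0006, 'tz': 0.0005, 'ax': -0.11, 'ay': -0.17, 'az': -4.04}
{'tx': 0.0032, 'ty': -0.0001, 'tz': 0.0004, 'ax': 0.0, 'ay': 0.0, 'az': -1.72}
{'tx': 0.0033, 'ty': -0.0, 'tz': 0.0003, 'ax': 0.0, 'ay': 0.0, 'az': -1.27}
{'tx': 0.0033, 'ty': -0.0, 'tz': 0.0003, 'ax': 0.0, 'ay': 0.0, 'az': -0.84}
{'tx': 0.0033, 'ty': -0.0, 'tz': 0.0003, 'ax': 0.0, 'ay': 0.0, 'az': -0.42}
```

move_arm(rows=[{"tx":0.003,"ty":-0.0005,"tz":0.0005,"ax":0,"ay":0,"az":-3,"jaw":255},{"tx":0.003,"ty":0,"tz":0.0004,"ax":0,"ay":0,"az":-1.5,"jaw":255},{"tx":0.003,"ty":0,"tz":0.0004,"ax":0,"ay":0,"az":-1,"jaw":255},{"tx":0.003,"ty":0,"tz":0.0004,"ax":0,"ay":0,"az":0,"jaw":255}])

```text
time: 10.55
tool_pos: [0.6253, 0.1068, 0.164]
tool_rot: [-0.002, 0.763, 0.647, 0.0]
contact_force: [0.5, -0.4, -1.6]
gripper_width: 0.083
```

```bash
python3 -c "
from h import *
nxt(.25,5)"
```

```text
t 10.55 s 232.5 rail [45.8 51.7] dz -0.3 lat 0.4 yaw -0.9 want 1.3 tilt [-0.08  0.18] F(fwd,right,up) [-0.3  0.5 -1.6] T(tool) [ 0.   -0.01  0.02] g 0.083
{'tx': 0.0036, 'ty': -0.0006, 'tz': 0.0001, 'ax': -0.1, 'ay': -0.17, 'az': -2.69}
{'tx': 0.0036, 'ty': -0.0, 'tz': 0.0003, 'ax': 0.0, 'ay': 0.0, 'az': 0.01}
{'tx': 0.0036, 'ty': 0.0, 'tz': 0.0002, 'ax': 0.0, 'ay': 0.0, 'az': 0.4}
{'tx': 0.0035, 'ty': 0.0, 'tz': 0.0002, 'ax': 0.0, 'ay': 0.0, 'az': 0.4}
{'tx': 0.0035, 'ty': 0.0, 'tz': 0.0001, 'ax': 0.0, 'ay': 0.0, 'az': 0.36}
```

move_arm(rows=[{"tx":0.004,"ty":-0.0005,"tz":0.0003,"ax":0,"ay":0,"az":-0.9,"jaw":255},{"tx":0.004,"ty":0,"tz":0.0003,"ax":0,"ay":0,"az":0,"jaw":255},{"tx":0.004,"ty":0,"tz":0.0002,"ax":0,"ay":0,"az":0,"jaw":255},{"tx":0.004,"ty":0,"tz":0,"ax":0,"ay":0,"az":0,"jaw":255},{"tx":0.004,"ty":0,"tz":0,"ax":0,"ay":0,"az":0,"jaw":255}])

```text
time: 11.05
tool_pos: [0.628, 0.1284, 0.1631]
tool_rot: [-0.002, 0.758, 0.652, 0.0]
contact_force: [-0.6, 0.4, -1.7]
gripper_width: 0.081
```

```bash
python3 -c "
from h import *
stat(.045,.098,.1631,0,6)"
```

```text
t 11.05 rail mm [45.2 73.4] z 163.1 yaw -0.0 tilt [-0.09  0.18] F [-0.6  0.4 -1.7] T [-0.04 -0.01 -0.  ] g 0.081
{'tx': 0.0041, 'ty': -0.0, 'tz': 0.0, 'ax': -0.02, 'ay': -0.03, 'az': -0.01}
{'tx': 0.0041, 'ty': -0.0, 'tz': 0.0, 'ax': -0.02, 'ay': -0.03, 'az': -0.01}
{'tx': 0.0041, 'ty': -0.0, 'tz': 0.0, 'ax': -0.02, 'ay': -0.03, 'az': -0.01}
{'tx': 0.0041, 'ty': -0.0, 'tz': 0.0, 'ax': -0.02, 'ay': -0.03, 'az': -0.01}
{'tx': 0.0041, 'ty': -0.0, 'tz': -0.0, 'ax': -0.02, 'ay': -0.03, 'az': -0.01}
{'tx': 0.0041, 'ty': -0.0, 'tz': -0.0, 'ax': -0.02, 'ay': -0.03, 'az': -0.01}
```

move_arm(rows=[{"tx":0.004,"ty":0,"tz":0,"ax":0,"ay":0,"az":0,"jaw":255},{"tx":0.004,"ty":0,"tz":0,"ax":0,"ay":0,"az":0,"jaw":255},{"tx":0.004,"ty":0,"tz":0,"ax":0,"ay":0,"az":0,"jaw":255},{"tx":0.004,"ty":0,"tz":0,"ax":0,"ay":0,"az":0,"jaw":255},{"tx":0.003,"ty":0,"tz":0,"ax":0,"ay":0,"az":0,"jaw":255},{"tx":0,"ty":0,"tz":0,"ax":0,"ay":0,"az":0,"jaw":255}])

```text
time: 11.65
tool_pos: [0.6311, 0.1496, 0.1632]
tool_rot: [-0.002, 0.758, 0.653, 0.001]
contact_force: [0.6, -0.2, -1.3]
gripper_width: 0.091
```

```bash
python3 -c "
from h import *
stat(.045,.108,.1631,0,4)
snap('wrist','w8')
cv2.imwrite('pics/v8.png',cv2.imread('pics/w8.png')[80:400,150:500])"
```

```text
t 11.65 rail mm [45.2 94.9] z 163.2 yaw 0.0 tilt [-0.09  0.19] F [ 0.6 -0.2 -1.3] T [-0.02 -0.01 -0.04] g 0.091
{'tx': 0.0033, 'ty': -0.0, 'tz': 0.0, 'ax': -0.03, 'ay': -0.04, 'az': 0.0}
{'tx': 0.0033, 'ty': -0.0, 'tz': 0.0, 'ax': -0.03, 'ay': -0.04, 'az': 0.0}
{'tx': 0.0033, 'ty': -0.0, 'tz': 0.0, 'ax': -0.03, 'ay': -0.04, 'az': 0.0}
{'tx': 0.0033, 'ty': -0.0, 'tz': 0.0, 'ax': -0.03, 'ay': -0.04, 'az': 0.0}
```

View pics/v8.png

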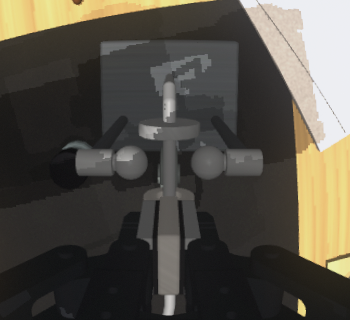

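move_arm(rows=[{"tx":0.003,"ty":0,"tz":0,"ax":0,"ay":0,"az":0,"jaw":255},{"tx":0.003,"ty":0,"tz":0,"ax":0,"ay":0,"az":0,"jaw":255},{"tx":0.002,"ty":0,"tz":0,"ax":0,"ay":0,"az":0,"jaw":255},{"tx":0.002,"ty":0,"tz":0,"ax":0,"ay":0,"az":0,"jaw":255}])

```text
time: 12.1
tool_pos: [0.6327, 0.1595, 0.1632]
tool_rot: [-0.002, 0.758, 0.652, 0.0]
contact_force: [0.2, 0.9, -1.0]
gripper_width: 0.087
```

move_arm(rows=[{"tx":0.002,"ty":0,"tz":0,"ax":0,"ay":0,"az":0,"jaw":255},{"tx":0.002,"ty":0,"tz":0,"ax":0,"ay":0,"az":0,"jaw":255}])

```text
time: 12.3
tool_pos: [0.6332, 0.1619, 0.1631]
tool_rot: [-0.0, 0.758, 0.652, -0.001]
contact_force: [-0.9, -6.2, -0.0]
gripper_width: 0.085
```

```bash
python3 -c "
from h import *
stat(.045,.118,.1631,0,4)"
```

```text
t 12.3 rail mm [ 45.4 107.4] z 163.1 yaw -0.0 tilt [-0.13 -0.1 ] F [-0.9 -6.2 -0. ] T [-1.27  0.19  0.03] g 0.085
{'tx': 0.0027, 'ty': -0.0001, 'tz': -0.0, 'ax': -0.03, 'ay': 0.03, 'az': -0.01}
{'tx': 0.0027, 'ty': -0.0001, 'tz': -0.0, 'ax': -0.03, 'ay': 0.03, 'az': -0.01}
{'tx': 0.0027, 'ty': -0.0001, 'tz': -0.0, 'ax': -0.03, 'ay': 0.03, 'az': -0.01}
{'tx': 0.0027, 'ty': -0.0001, 'tz': -0.0, 'ax': -0.03, 'ay': 0.03, 'az': -0.01}
```

move_arm(rows=[{"tx":0.002,"ty":0,"tz":0,"ax":0,"ay":0,"az":0,"jaw":255}])

```text
time: 12.4
tool_pos: [0.6334, 0.1624, 0.163]
tool_rot: [0.001, 0.758, 0.652, -0.003]
contact_force: [-0.5, -4.9, -0.2]
gripper_width: 0.083
```

move_arm(rows=[{"tx":0.002,"ty":0,"tz":0,"ax":0,"ay":0,"az":0,"jaw":255}])

```text
time: 12.5
tool_pos: [0.6336, 0.163, 0.1628]
tool_rot: [0.002, 0.758, 0.652, -0.004]
contact_force: [-0.3, -5.0, -1.4]
gripper_width: 0.086
```

```bash
python3 -c "
from h import *
stat(.045,.118,.1631,0,1)"
```

```text
t 12.5 rail mm [ 45.6 108.5] z 162.8 yaw -0.1 tilt [-0.23 -0.49] F [-0.3 -5.  -1.4] T [-0.88  0.16  0.01] g 0.086
{'tx': 0.0095, 'ty': -0.0007, 'tz': -0.0004, 'ax': -0.16, 'ay': 0.52, 'az': -0.09}
```

move_arm(rows=[{"tx":0.003,"ty":-0.0005,"tz":0,"ax":0,"ay":0.5,"az":0,"jaw":255}])

```text
time: 12.6
tool_pos: [0.6335, 0.1654, 0.1626]
tool_rot: [-0.001, 0.758, 0.652, -0.002]
contact_force: [-1.3, -3.6, -1.6]
gripper_width: 0.087
```

move_arm(rows=[{"tx":0.003,"ty":0,"tz":0,"ax":0,"ay":0.4,"az":0,"jaw":255}])

```text
time: 12.7
tool_pos: [0.6339, 0.1684, 0.1625]
tool_rot: [-0.003, 0.758, 0.652, 0.001]
contact_force: [-0.1, -2.6, -2.0]
gripper_width: 0.086
```

```bash
python3 -c "
from h import *
stat(.045,.118,.1631,0,1)"
```

```text
t 12.7 rail mm [ 45.1 113.9] z 162.5 yaw -0.1 tilt [-0.13  0.38] F [-0.1 -2.6 -2. ] T [-0.46  0.02 -0.05] g 0.086
{'tx': 0.0041, 'ty': -0.0002, 'tz': -0.0006, 'ax': -0.18, 'ay': -0.35, 'az': -0.14}
```

move_arm(rows=[{"tx":0.0025,"ty":0,"tz":-0.0003,"ax":0,"ay":0,"az":0,"jaw":255}])

```text
time: 12.8
tool_pos: [0.6342, 0.1711, 0.1626]
tool_rot: [-0.004, 0.758, 0.652, 0.001]
contact_force: [0.7, -2.2, -1.4]
gripper_width: 0.089
```

move_arm(rows=[{"tx":0.002,"ty":0,"tz":-0.0003,"ax":0,"ay":0,"az":0,"jaw":255}])

```text
time: 12.9
tool_pos: [0.6346, 0.1734, 0.1628]
tool_rot: [-0.004, 0.758, 0.652, 0.002]
contact_force: [-0.5, -0.9, -1.0]
gripper_width: 0.085
```

```bash
python3 -c "
from h import *
stat(.045,.125,.1631,0,1)"
```

```text
t 12.9 rail mm [ 45. 119.] z 162.8 yaw -0.1 tilt [-0.14  0.44] F [-0.5 -0.9 -1. ] T [-0.34  0.01 -0.03] g 0.085
{'tx': 0.006, 'ty': -0.0001, 'tz': -0.0002, 'ax': -0.2, 'ay': -0.41, 'az': -0.15}
```

move_arm(rows=[{"tx":0.002,"ty":0,"tz":0,"ax":0,"ay":-0.3,"az":0,"jaw":255}])

```text
time: 13.0
tool_pos: [0.635, 0.1759, 0.163]
tool_rot: [-0.002, 0.758, 0.652, -0.0]
contact_force: [-0.3, -0.4, -1.4]
gripper_width: 0.081
```

move_arm(rows=[{"tx":0.002,"ty":0,"tz":0,"ax":0,"ay":-0.2,"az":0,"jaw":255}])

```text
time: 13.1
tool_pos: [0.6354, 0.1787, 0.1631]
tool_rot: [-0.001, 0.758, 0.652, -0.001]
contact_force: [-0.7, -4.0, -2.2]
gripper_width: 0.084
```

```bash
python3 -c "
from h import *
stat(.045,.125,.1631,0,1)
snap('wrist','w9')
cv2.imwrite('pics/v9.png',cv2.imread('pics/w9.png')[80:400,150:500])"
```

```text
t 13.1 rail mm [ 45.1 124.3] z 163.1 yaw -0.1 tilt [-0.16  0.03] F [-0.7 -4.  -2.2] T [-0.71  0.05  0.  ] g 0.084
{'tx': 0.0007, 'ty': -0.0001, 'tz': 0.0, 'ax': -0.16, 'ay': -0.0, 'az': -0.14}
```

View pics/v9.png

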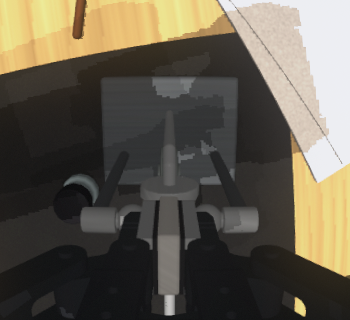

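move_arm(rows=[{"tx":0.0015,"ty":0,"tz":0,"ax":0,"ay":0,"az":0,"jaw":255}])

```text
time: 13.25
tool_pos: [0.6355, 0.179, 0.1631]
tool_rot: [0.0, 0.758, 0.652, -0.003]
contact_force: [-1.7, -10.0, 0.1]
gripper_width: 0.086
```

move_arm(rows=[{"tx":0.0015,"ty":0,"tz":0,"ax":0,"ay":0,"az":0,"jaw":255}])

```text
time: 13.35
tool_pos: [0.6355, 0.1789, 0.1631]
tool_rot: [0.002, 0.758, 0.652, -0.005]
contact_force: [-1.3, -6.7, -0.4]
gripper_width: 0.087
```

```bash
python3 -c "
from h import *
stat(.045,.125,.1631,0,1)
snap('side','s9'); snap('top','t9')
a=cv2.imread('pics/s9.png')[150:270,270:370]; b=cv2.imread('pics/t9.png')[130:230,210:330]
cv2.imwrite('pics/v9b.png',np.hstack([cv2.resize(a,(400,480),interpolation=2),cv2.resize(b,(400,480),interpolation=2)]))"
```

```text
t 13.35 rail mm [ 45.1 124.5] z 163.1 yaw -0.1 tilt [-0.28 -0.47] F [-1.3 -6.7 -0.4] T [-1.25  0.3  -0.04] g 0.087
{'tx': 0.0005, 'ty': -0.0001, 'tz': 0.0, 'ax': -0.21, 'ay': 0.51, 'az': -0.1}
```

View pics/v9b.png

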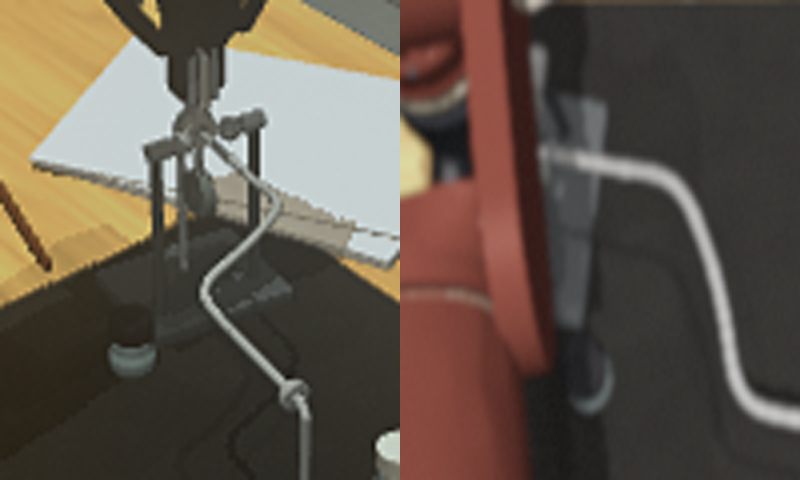

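move_arm(rows=[{"tx":0,"ty":0,"tz":0.0015,"ax":0,"ay":0.4,"az":0,"jaw":255},{"tx":0,"ty":0,"tz":0.0015,"ax":0,"ay":0,"az":0,"jaw":255},{"tx":0,"ty":0,"tz":0.0005,"ax":0,"ay":0,"az":0,"jaw":255}])

```text
time: 13.75
tool_pos: [0.636, 0.1786, 0.1611]
tool_rot: [-0.0, 0.758, 0.652, -0.001]
contact_force: [-1.1, -2.7, 0.8]
gripper_width: 0.085
```

```bash
python3 -c "
from h import *
stat(.045,.125,.1596,0,1)"
```

```text
t 13.75 rail mm [ 45.7 124.3] z 161.1 yaw -0.1 tilt [-0.16 -0.07] F [-1.1 -2.7  0.8] T [-0.44  0.22  0.01] g 0.085
{'tx': 0.0007, 'ty': -0.0007, 'tz': 0.0015, 'ax': -0.14, 'ay': 0.09, 'az': -0.13}
```

move_arm(rows=[{"tx":0.0003,"ty":-0.0005,"tz":0.0012,"ax":0,"ay":0,"az":0,"jaw":255},{"tx":0.0003,"ty":0,"tz":0.0005,"ax":0,"ay":0,"az":0,"jaw":255}])

```text
time: 13.95
tool_pos: [0.6359, 0.1787, 0.1601]
tool_rot: [0.001, 0.758, 0.652, -0.002]
contact_force: [-1.8, -3.6, 2.0]
gripper_width: 0.085
```

```bash
python3 -c "
from h import *
stat(.045,.125,.1596,0,1)"
```

```text
t 13.95 rail mm [ 45.6 124.4] z 160.1 yaw -0.1 tilt [-0.1  -0.17] F [-1.8 -3.6  2. ] T [-0.73  0.33  0.01] g 0.085
{'tx': 0.0006, 'ty': -0.0006, 'tz': 0.0005, 'ax': -0.08, 'ay': 0.18, 'az': -0.12}
```

move_arm(rows=[{"tx":0,"ty":-0.0004,"tz":0,"ax":0,"ay":0,"az":0,"jaw":255},{"tx":0,"ty":0,"tz":0,"ax":0,"ay":0,"az":0,"jaw":220},{"tx":0,"ty":0,"tz":0,"ax":0,"ay":0,"az":0,"jaw":200},{"tx":0,"ty":0,"tz":0,"ax":0,"ay":0,"az":0,"jaw":150},{"tx":0,"ty":0,"tz":0,"ax":0,"ay":0,"az":0,"jaw":120},{"tx":0,"ty":0,"tz":0,"ax":0,"ay":0,"az":0,"jaw":100}])

```text
time: 14.55
tool_pos: [0.6356, 0.1818, 0.1597]
tool_rot: [-0.001, 0.758, 0.652, 0.001]
contact_force: [0.2, -0.1, -0.1]
gripper_width: 0.608
```

```bash
python3 -c "
from h import *
stat(.045,.125,.1596,0,1)
snap('wrist','w10');snap('side','s10')
a=cv2.imread('pics/s10.png')[150:270,270:370]; b=cv2.imread('pics/w10.png')[80:400,150:500]
cv2.imwrite('pics/v10.png',np.hstack([cv2.resize(a,(400,480),interpolation=2),cv2.resize(b,(400,480))]))"
```

```text
t 14.55 rail mm [ 44.8 127.4] z 159.7 yaw -0.1 tilt [-0.03  0.15] F [ 0.2 -0.1 -0.1] T [-0.07  0.02 -0.01] g 0.608
{'tx': -0.0024, 'ty': 0.0002, 'tz': 0.0001, 'ax': -0.05, 'ay': -0.15, 'az': -0.07}
```

View pics/v10.png

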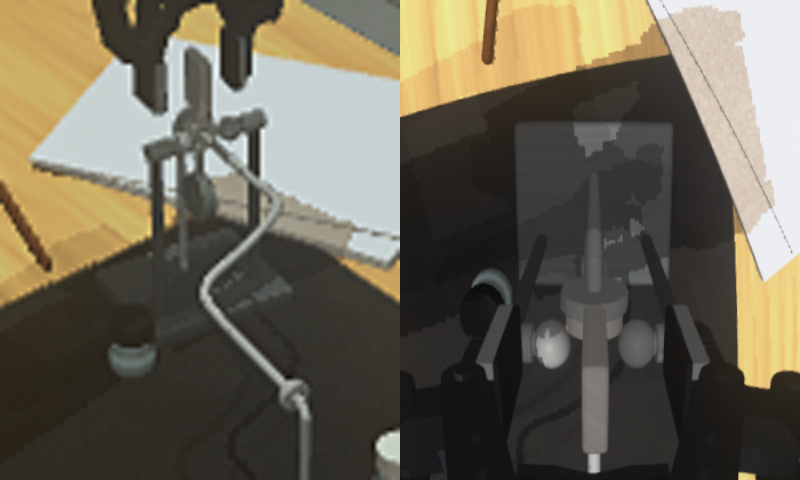

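The fingers are open. The ring sits against the disc at right panel (595,300), with the balls behind it at (553,343) and (638,343). Now I'll withdraw straight up.

move_arm(rows=[{"tx":0,"ty":0,"tz":-0.01,"ax":0,"ay":0,"az":0,"jaw":100},{"tx":0,"ty":0,"tz":-0.02,"ax":0,"ay":0,"az":0,"jaw":100},{"tx":0,"ty":0,"tz":-0.03,"ax":0,"ay":0,"az":0,"jaw":100},{"tx":0,"ty":0,"tz":-0.03,"ax":0,"ay":0,"az":0,"jaw":100},{"tx":-0.03,"ty":0,"tz":-0.02,"ax":0,"ay":0,"az":0,"jaw":100},{"tx":-0.03,"ty":0,"tz":0,"ax":0,"ay":0,"az":0,"jaw":100},{"tx":0,"ty":0,"tz":0,"ax":0,"ay":0,"az":0,"jaw":100},{"tx":0,"ty":0,"tz":0,"ax":0,"ay":0,"az":0,"jaw":100}])

```text
time: 15.45
tool_pos: [0.6271, 0.1212, 0.2798]
tool_rot: [0.0, 0.758, 0.653, 0.003]
contact_force: [-0.6, 1.1, 0.3]
gripper_width: 0.611
```

```bash
python3 -c "
from h import *
stat()
f=snap('wrist','w11');snap('side','s11'); snap('top','t11')
a=cv2.imread('pics/s11.png')[150:270,270:370]; b=cv2.imread('pics/w11.png')[80:400,150:500]
for nm,X in [('ring',w(.045,.125,.1365)),('tabtop',w(.045,.125,.1955)),('discface',w(.045,.129,.154))]: print(nm,fproj(f,X))
cv2.imwrite('pics/v11.png',np.hstack([cv2.resize(a,(400,480),interpolation=2),cv2.resize(b,(400,480))]))
cv2.imwrite('pics/v11c.png',cv2.resize(cv2.imread('pics/w11.png')[120:320,260:380],(360,600),interpolation=2))"
```

```text
t 15.45 rail mm [45.3 66.1] z 279.8 yaw 0.0 tilt [0.23 0.18] F [-0.6  1.1  0.3] T [-0.02  0.03  0.01] g 0.611
ring [315.10934867 149.99924827]
tabtop [314.78269515 151.88525297]
discface [315.02009144 144.92554408]
```

View pics/v11.png

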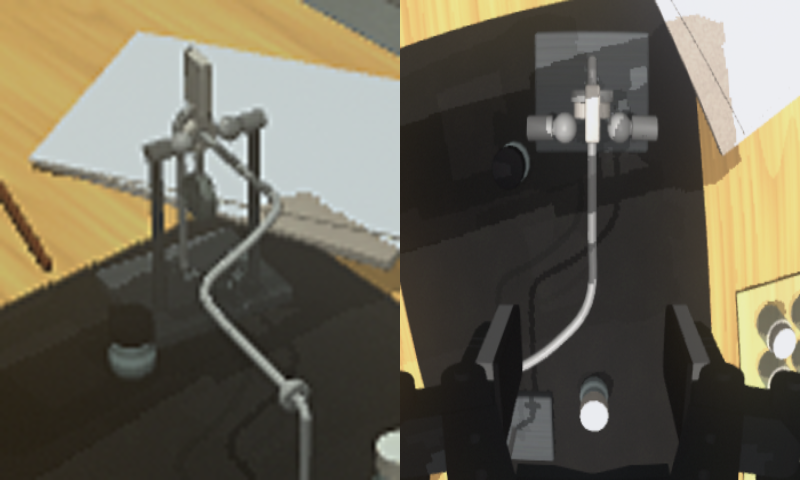

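View pics/t11.png

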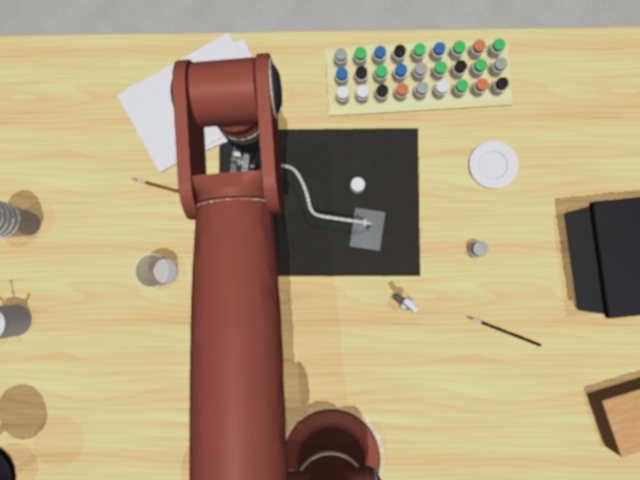

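View pics/v11c.png

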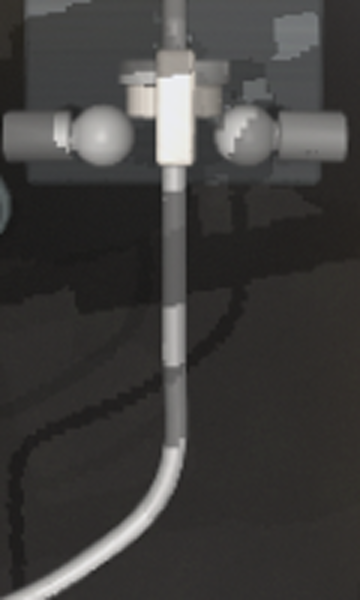

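```bash
python3 - <<'E'
from h import *
s=load("s11")
for r in [(.045,.125,.1365),(.045,.113,.1955),(.045,.137,.1955),(.045,.125,.0715)]: print(r,proj(s,w(*r)), (proj(s,w(*r))-[270,150])*5)
a=cv2.imread('pics/s11.png')[155:210,295:345].copy(); cv2.imwrite('pics/v12.png',cv2.resize(a,None,fx=10,fy=10,interpolation=2))
E
```

```text
(0.045, 0.125, 0.1365) [318.9808953  183.14313029] [244.9044765  165.71565143]
(0.045, 0.113, 0.1955) [320.99670866 165.29369121] [254.9835433   76.46845607]
(0.045, 0.137, 0.1955) [316.33129511 161.24464223] [231.65647555  56.22321114]
(0.045, 0.125, 0.0715) [319.32536858 203.75363952] [246.62684291 268.76819762]
```

View pics/v12.png

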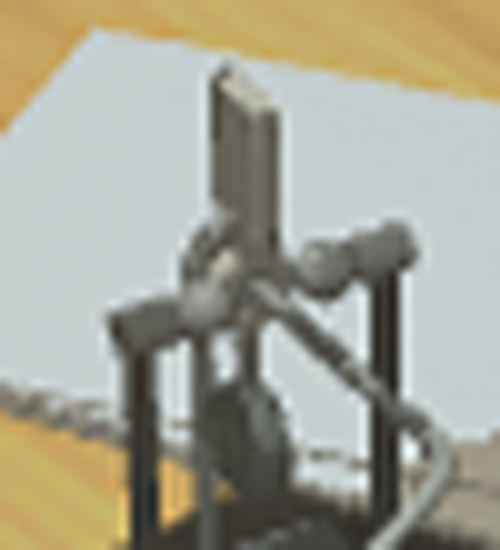

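```bash
python3 -c "
from plant import manip
print(manip.job_done())"
```

```text
the job is handed in; nothing more can be done
None
```

I slid the carrier along the wire, around both corners and through the spring catch to the stop disc. I then lowered it onto the wire, let go and handed the job in at about 15.6 s of the 72 s allowed. No verdict is reported.

- **Forces:** I read them only at the end of each move call. They were near zero round the corners, about 6 N at the catch and 10 N at most against the stop. Brief peaks between readings would not show.
- **Position:** the push stopped firmly at rail y 124.5 mm, where 125 mm is nominal. The last wrist picture shows the ring against the disc with both balls behind it.
- **Upright and clear:** in the side picture the tab's top corners are within about 1 px of where an upright tab should be. The jaws are open and the arm is clear of the rail.
- **Other things on the table:** in the last pictures, everything I could see was where it started. The arm hid part of brush_a and of the mat from the top camera.
- **Disagreements:** the wrist camera was off by about 2 mm sideways from the rail position I had fitted from the top camera. Wire heights from different camera pairs also differed by 1–3 mm. I followed the top-camera line with a height profile blended from those views, and no contact showed up in the corners.
- **Refused call:** my first move call was refused because some row keys were missing. Nothing moved, and I sent it again.

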